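# Check the washed hot-chocolate jugs under the inspection lamp

### The arm

A 6-joint arm with a two-finger parallel gripper is mounted at the origin on the work surface. World frame = base frame: x ahead of the robot, y to its left, z up, the work surface at z = 0. Lengths are in mm, angles in degrees, forces in N, time in s.
With the tool pointing down it reaches from about 300 to 775 mm from the base axis. Payload 14.6 kg.
Tool frame: the origin (TCP) lies on the front face of the gripper's body, between the roots of the fingers; the fingertips stand 73 mm ahead of it and the grasp point (between the pads) lies 54 mm ahead of it (arm.grip_depth is the distance from the TCP to the grasp point, in mm); z points along the fingers, x is the direction in which the jaws open and shut, and the axes are right-handed (so a half turn about z gives the same grasp; the last joint's range is limited). The gripper opens to 85 mm and grips with 20 to 120 N. Pads are 22 mm wide; open, the fingers measure 114 mm over their backs; the gripper's body (76 mm by 85 mm) begins 54 mm behind the grasp point. The pads swing forward as they close: fully open they stand 13 mm farther back than shut.
Start: joints at [-79.676, 17.183, 87.147, -0, 75.671, -3.816], TCP at [134.36, -533.327, 303.881] pointing down, gripper open.
Joint ranges: [-173.82, 173.82], [-45.26, 126.66], [13.44, 144.39], [-59.66, 239.66], [0, 175.72], [-146.38, 146.38]. Speed limits (degrees/s): [127.2, 127.2, 147.25, 180, 180, 180].

### API

Orientations are given as a 3x3 rotation matrix whose columns are the frame's x, y, z axes.
In Python, from rig import arm, vision, order gives the robot as it stands.
- The arm moves only by the tool move_arm, never from a script. Its argument "motion" is a list that holds one entry, the list of rows, each a list of 5 numbers: the gripper's target within -1 to 1 (fully open at 1, half-way at 0, shut at -1), then the shift along the tool's x, y, z in cm, then the turn about the tool's z in rad. In form: [[[hand, dx, dy, dz, yaw], ...]]. A call has 1 to 20 rows; each row is the pose to reach, as a shift and turn from the pose measured when the call began, along the tool's axes at that moment; what a row does not reach only later rows make up. A row lasts 1/10 s, in which the tool goes at most 50 mm and 8.59 degrees, less where a joint would pass 70% of its speed; a pose out of reach is approached as far as the arm can. A call with a gripper value outside its range is refused whole. The fingers move at their own pace and stop on an object; the grip force is fixed at half the most. Time passes only in rows, so rows that repeat a pose let the fingers close. It gives the time, the measured TCP pose, the force and the opening at its end, in the units of the state.
- arm.read_state(): the state, without advancing time (a new reading comes with each control period).
- vision.snapshot(name): name is "scene" or "top" or "wrist"; returns the picture (384x512x3 uint8, red, green, blue); there is no depth.
- vision.camera_info(name): a dict with "fov_y" (degrees; the focal length in pixels is half the picture's height over the tangent of half this angle, whatever the lens; pixels are square), "cx", "cy" (the principal point, pixels), "R" (3x3) and "t" (3): a world point X has camera coordinates R X + t; the wrist camera has in their place "hand_eye" (4x4, takes a point from camera to tool coordinates, whose origin is the TCP and whose axes are the tool frame's). Camera axes: x right, y down, z forward; pixel columns grow to the right and rows downward; lengths in mm; the calibration is good to about 2 mm. A picture is of the moment at which its call begins: read the wrist's pose just before it. camera_info takes no time and is no camera call.
- order.finish_job(): hands the job in, once; it reports no verdict.
Trained networks look in the newest picture that a camera, given by its name, has taken for a name from the list of things; names that differ only in an ending like _2 or _b are one class to them, and where a whole thing is asked for, a point or a joint stands for the part that bears it (a point fixed in the world has none). Each returns a list of dicts, best first, with "p" (0 to 1); they miss things now and then, are a little off and sometimes report something else, mostly with a low value. They report only what shows in the picture. A call takes as long as a camera call.
- vision.look_for(camera, thing): "rect" ([centre column, centre row, width, height] in pixels, round what is visible of it).
- vision.regions_of(camera, thing): "mask" (384x512 bool, what is visible of it) and "rect" ([centre column, centre row, width, height] in pixels, round what is visible of it).
- vision.spot_point(camera, thing): "centre" ([row, column] in pixels: a listed point, or the origin of a listed thing).
The state is a dict: "time_s": time; "joints": joint angles; "dq": joint speeds; "tau": joint torques, N m; "tool_pos": TCP position; "orientation": TCP orientation; "wrist_force": force on the tool from outside, world axes, zero at the start; "wrist_torque": the same for the moment, N m; "opening": opening from 0.0 (shut) to 1.0 (fully open).
Only numpy, scipy, OpenCV 4.12 (cv2) and the standard library are available. Lean on these libraries where they do the work, as an engineer would, in place of code of your own. Each camera call takes 0.05 s, during which the arm holds its last target.

### The job

Check the washed jugs for chocolate smears: switch the inspection lamp on, then take the jugs off the rail one at a time, tallest first and shortest last, and hold each one upright, just clear of the counter and about 12 cm in front of the lamp's lens, turning it so that it shows the lamp squarely first its left side, then its front (the lip), then its right side, for a good second each. After its check stand each jug upright, wholly on the slate board; when all the jugs hung there (two or three) are on the board, switch the lamp off and leave everything else on the counter where it is.

Things in the scene. Friction and masses are not known exactly. Their poses are not given: they have to be found in the camera images.
- jug_tall: Tall steel jug, may be absent: round straight open cup 135 mm tall, 76 mm outside, wall 3 mm, about 0.2 kg. Origin: centre of its underside; z up to the mouth; +x its front, a small lip stands out 12 mm at the rim; -x the handle side; +y its left, -y its right side (as seen with the handle towards you). At the start it hangs almost upright on the rail, underside about 42 mm above the counter.
- jug_tall_grip (a point): Grip point on the jug's handle (jug x = -62 mm, 20 mm below the rim; the jug's axes). The black handle, 14 mm wide (y), is open below: a bridge level with the rim, 12 mm thick, joins the cup to an upright leg 32 mm thick (x = -44 to -76 mm) that reaches 55 mm down from rim height; the slot between cup and leg is 7 mm. Pinch the leg across y from above.
- jug_medium: Medium steel jug, may be absent: round straight open cup 105 mm tall, 76 mm outside, wall 3 mm, about 0.2 kg. Origin: centre of its underside; z up to the mouth; +x its front, a small lip stands out 12 mm at the rim; -x the handle side; +y its left, -y its right side (as seen with the handle towards you). At the start it hangs almost upright on the rail, underside about 72 mm above the counter.
- jug_medium_grip (a point): Grip point on the jug's handle (jug x = -62 mm, 20 mm below the rim; the jug's axes). The black handle, 14 mm wide (y), is open below: a bridge level with the rim, 12 mm thick, joins the cup to an upright leg 32 mm thick (x = -44 to -76 mm) that reaches 55 mm down from rim height; the slot between cup and leg is 7 mm. Pinch the leg across y from above.
- jug_short: Short steel jug, may be absent: round straight open cup 75 mm tall, 76 mm outside, wall 3 mm, about 0.2 kg. Origin: centre of its underside; z up to the mouth; +x its front, a small lip stands out 12 mm at the rim; -x the handle side; +y its left, -y its right side (as seen with the handle towards you). At the start it hangs almost upright on the rail, underside about 102 mm above the counter.
- jug_short_grip (a point): Grip point on the jug's handle (jug x = -62 mm, 20 mm below the rim; the jug's axes). The black handle, 14 mm wide (y), is open below: a bridge level with the rim, 12 mm thick, joins the cup to an upright leg 32 mm thick (x = -44 to -76 mm) that reaches 55 mm down from rim height; the slot between cup and leg is 7 mm. Pinch the leg across y from above.
- rail: Fixed rail: upright flat steel strip 5 mm thick, 460 mm long (y), 110 to 165 mm above the counter, on posts at y = +-218 mm. Origin on the counter below its middle. Cups hang 125 mm apart on its -x side (to the robot), fronts to -x, bridges on its top edge, handle legs on its +x side. A jug must rise 45 mm to free its leg, then leaves to -x. Posts and feet lie at x = 0 to 85 mm.
- lamp: Fixed inspection lamp: black base plate 100 x 110 x 14 mm and a round black head 110 mm in diameter, 35 mm deep, its centre 100 mm above the counter, top at 155 mm, its white lens facing the body's -x. Origin on the counter straight below the lens face; the base reaches from x = -15 to 85 mm, y = +-55 mm.
- mark (a point): The mark: centre of the lamp's lens, 100 mm above the counter, same axes as the lamp: -x points straight out of the lens. A side is shown squarely when it points at this mark and the jug's axis stands about 120 mm straight out in front of it.
- switch (a joint): The lamp's switch, a black toggle lever on a grey block at the robot's side of the lamp: 0 = off, tip leaning to the block's -x (roughly to the robot); 1.0 rad = on, tip leaning to +x. It swings in the block's x-z plane and stays where it is left; it takes only a light push near the tip (a few newtons). On above 0.7, off below 0.3.
- switch_tip (a point): Tip of the switch's lever (70 mm long); its x axis tilts with the lever and lies in the plane of its swing, pointing to the on side (+x).
- board: Loose black slate serving board 340 mm (x) by 200 mm (y), 10 mm thick, 0.9 kg, lying on the counter. Origin: centre of its underside; its top is 10 mm higher. It may be bumped aside during the job.
- jar: Bystander, to be left alone: chocolate-filled jar, 90 mm wide, 160 mm tall. Origin: centre of its underside.
- gift_box: Bystander, to be left alone: cardboard gift box with ribbon, 100 x 100 x 50 mm. Origin: centre of its underside.
- ramekin: Bystander, to be left alone: white dish with a dark filling, 80 mm wide, 45 mm tall. Origin: centre of its underside.
- canister: Bystander, to be left alone: aluminium canister, 80 mm wide, 130 mm tall. Origin: centre of its underside.

How it is judged:
By the outcome, as a careful person would: the job done as asked, in the order asked, and still so for the second after the job is handed in, with the robot touching nothing.
Of jug_tall, jug_medium, jug_short only 2 to 3 are there at a start; the rules pass over those that are not, and their reading is None.
At some moment in a run one of board may be knocked a few centimetres aside while the robot is not near it.
Once in a run the grip may slacken for a moment while it holds something.
It also fails if it takes over 210 s, if anything falls off the work surface, if the arm or the gripper's body presses on something with over 40 N, if the wrist force passes 120 N, or if a joint passes its speed limit or range.

## Working session

There is one attempt and no reset: what is moved stays moved. The work goes in short steps, Python scripts to look and compute and a tool call to move; the robot and the scene stay as the last step left them, time stands still between calls to the robot, and variables do not carry over. Pictures are saved under pics/ and viewed, and the job is handed in when it is done.

Besides the shell and the picture viewer there is one more tool, called after "Emit:" by a JSON object that holds its "op" and its "data", one argument or row to a line. move_arm: Moves the arm, as the interface text tells. Its arguments: {"type":"object","properties":{"motion":{"type":"array","items":{"type":"array","items":{"type":"array","items":{"type":"number"}}}}},"required":["motion"]}

```bash
ls; mkdir -p pics; python3 - <<'E'
from rig import arm, vision, order
import cv2, numpy as np
s=arm.read_state(); print(s)
for n in ["scene","top","wrist"]:
    im=vision.snapshot(n); cv2.imwrite(f"pics/{n}0.png",im[:,:,::-1])
    print(n,vision.camera_info(n))
E
```

```text
pics
{'time_s': 0.0, 'joints': array([-7.96744983e+01,  1.72152250e+01,  8.71796404e+01,  2.64472628e-04,
        7.56678695e+01, -3.81686474e+00]), 'dq': array([ 0.07704007,  0.04829773,  0.02281711,  0.04288418, -0.03443531,
        0.05368369]), 'tau': array([ 1.31317323e-03, -5.43497157e+01, -3.61792839e+01, -6.69785823e-05,
        3.99534983e-03, -3.08941821e-05]), 'tool_pos': array([ 134.34660817, -533.19617362,  303.32999424]), 'orientation': array([[ 2.44330886e-01, -9.69691900e-01, -1.91855431e-04],
       [-9.69691304e-01, -2.44330950e-01,  1.07799897e-03],
       [-1.09220309e-03, -7.73479010e-05, -9.99999401e-01]]), 'wrist_force': array([-0.0483044 ,  0.85737551, -0.51328739]), 'wrist_torque': array([ 0.01614518, -0.00186473,  0.04640066]), 'opening': 1.0005360070133078}
scene {'fov_y': 57.34052658665246, 'cx': 259.12732791691093, 'cy': 188.05445748856053, 'R': array([[ 0.84081438,  0.54131173,  0.00357595],
       [ 0.40190352, -0.61982034, -0.67401507],
       [-0.36263582,  0.56815875, -0.73870894]]), 't': array([-519.8871954 , -153.23182841, 1242.54649733])}
top {'fov_y': 57.60574245170727, 'cx': 254.75341922430377, 'cy': 196.65772966803127, 'R': array([[-0.12771454, -0.99180706,  0.00278382],
       [-0.97174515,  0.12456845, -0.20048456],
       [ 0.19849522, -0.02830996, -0.97969291]]), 't': array([  81.72071273,  617.88175912, 1050.44123462])}
wrist {'fov_y': 66.88497304538336, 'cx': 254.7483769438623, 'cy': 193.0609958958426, 'hand_eye': array([[ 9.99999863e-01, -1.97416356e-04, -4.85088120e-04,
        -4.66735229e-02],
       [ 3.19996360e-04,  9.63549307e-01,  2.67530616e-01,
        -6.71250426e+01],
       [ 4.14591402e-04, -2.67530735e-01,  9.63549238e-01,
        -6.94920569e+01],
       [ 0.00000000e+00,  0.00000000e+00,  0.00000000e+00,
         1.00000000e+00]])}
```

View pics/scene0.png

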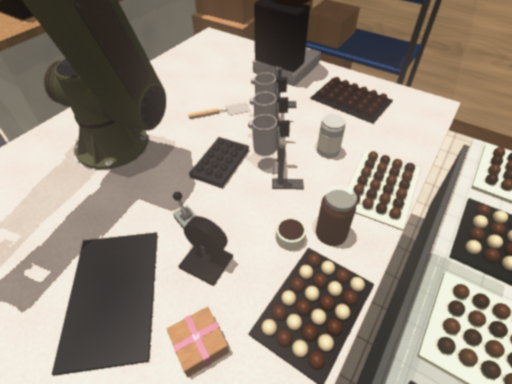

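View pics/top0.png

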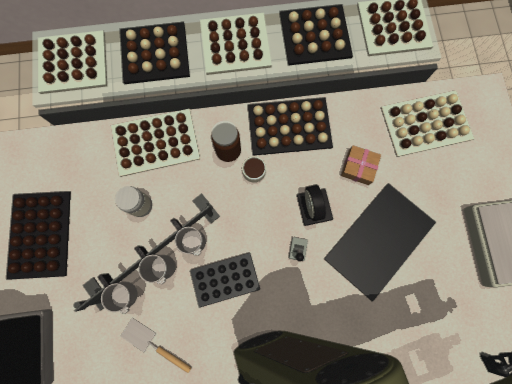

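View pics/wrist0.png

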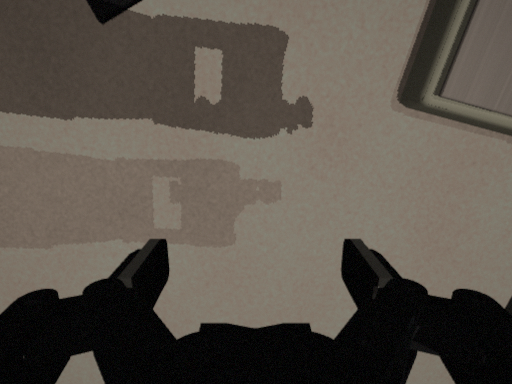

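The scene and top views show three jugs on a diagonal rail (top: jugs at about (190,240), (155,267), (118,295)). The lamp is at (315,205), the switch at (298,247), the board at (380,242) and the gift box at (362,163). Next I measure them.

```bash
cat > h.py <<'E'
from rig import arm, vision, order
import cv2, numpy as np
def cam(n):
    c=vision.camera_info(n); f=192/np.tan(np.radians(c['fov_y']/2))
    if n=='wrist':
        s=arm.read_state(); T=np.eye(4);T[:3,:3]=s['orientation'];T[:3,3]=s['tool_pos']
        M=T@c['hand_eye']; R=M[:3,:3].T; t=-R@M[:3,3]
    else: R,t=np.array(c['R']),np.array(c['t'])
    return f,c['cx'],c['cy'],R,t
def proj(C,X):
    f,cx,cy,R,t=C; p=(np.atleast_2d(X)@R.T)+t
    return np.c_[cx+f*p[:,0]/p[:,2],cy+f*p[:,1]/p[:,2]]
def ray(C,u,v):
    f,cx,cy,R,t=C; d=R.T@np.array([(u-cx)/f,(v-cy)/f,1.]); return -R.T@t,d/np.linalg.norm(d)
def atz(C,u,v,z):
    o,d=ray(C,u,v); return o+d*(z-o[2])/d[2]
def tri(rays):
    A=np.zeros((3,3));b=np.zeros(3)
    for o,d in rays:
        P=np.eye(3)-np.outer(d,d);A+=P;b+=P@o
    X=np.linalg.solve(A,b)
    return X,[np.linalg.norm((np.eye(3)-np.outer(d,d))@(X-o)) for o,d in rays]
E
python3 - <<'E'
from h import *
np.set_printoptions(precision=1,suppress=True)
C={}
for n in ["scene","top"]:
    vision.snapshot(n); C[n]=cam(n)
    print(n,"origin",proj(C[n],[0,0,0]))
for th in ["jug_tall","jug_medium","jug_short","jug_tall_grip","jug_medium_grip","jug_short_grip","rail","lamp","mark","switch","switch_tip","board","jar","gift_box","ramekin","canister"]:
    P={}
    for n in ["scene","top"]:
        r=vision.spot_point(n,th)
        P[n]=[(np.array(x['centre'])[::-1],round(x['p'],2)) for x in r]
    print(th,{n:[(list(np.round(a,1)),p) for a,p in v[:4]] for n,v in P.items()})
    if P['scene'] and P['top']:
        X,e=tri([ray(C[n],*P[n][0][0]) for n in P]); print("   ",X,np.round(e,1))
print(arm.read_state()['time_s'])
E
```

```text
scene origin [[112.2 144.8]]
top origin [[281.9 402.1]]
jug_tall {'scene': [], 'top': [([np.float64(172.6), np.float64(225.4)], 0.68), ([np.float64(161.6), np.float64(267.7)], 0.61)]}
jug_medium {'scene': [([np.float64(262.9), np.float64(146.6)], 0.78), ([np.float64(284.1), np.float64(128.0)], 0.64)], 'top': [([np.float64(194.5), np.float64(239.9)], 0.86)]}
    [506.6 199.9  86. ] [2.8 2.8]
jug_short {'scene': [([np.float64(264.6), np.float64(96.5)], 0.86), ([np.float64(329.1), np.float64(231.1)], 0.48), ([np.float64(208.6), np.float64(232.6)], 0.34)], 'top': [([np.float64(123.9), np.float64(291.7)], 0.66)]}
    [381.1 411.1 109.6] [4. 4.]
jug_tall_grip {'scene': [([np.float64(280.5), np.float64(103.8)], 0.7)], 'top': [([np.float64(141.4), np.float64(254.0)], 0.72), ([np.float64(172.3), np.float64(223.5)], 0.59)]}
    [481.  342.9 153.6] [0.8 0.8]
jug_medium_grip {'scene': [([np.float64(284.2), np.float64(126.1)], 0.7), ([np.float64(176.8), np.float64(195.9)], 0.27)], 'top': [([np.float64(175.0), np.float64(225.9)], 0.98), ([np.float64(254.0), np.float64(171.5)], 0.74)]}
    [549.8 2
[... 364 characters left out ...]
{'scene': [([np.float64(209.7), np.float64(250.8)], 0.74), ([np.float64(264.4), np.float64(144.3)], 0.54)], 'top': [([np.float64(303.2), np.float64(208.2)], 0.6)]}
    [ 570.2 -158.    11. ] [6.1 6.1]
mark {'scene': [([np.float64(209.4), np.float64(230.8)], 0.63), ([np.float64(263.3), np.float64(98.4)], 0.42)], 'top': [([np.float64(308.1), np.float64(207.3)], 0.95), ([np.float64(191.4), np.float64(238.4)], 0.34)]}
    [ 565.2 -153.9   91.1] [2.7 2.7]Traceback (most recent call last):
  File "<stdin>", line 10, in <module>
ValueError: it knows: board, canister, gift_box, jar, jug_medium, jug_medium_grip, jug_short, jug_short_grip, jug_tall, jug_tall_grip, lamp, mark, rail, ramekin, switch_tip
```

```bash
python3 - <<'E'
from h import *
np.set_printoptions(precision=1,suppress=True)
C={}
for n in ["scene","top"]:
    im=vision.snapshot(n); C[n]=cam(n)
    cr=im[50:210,210:340] if n=='scene' else im[140:320,60:440]
    k=4 if n=='scene' else 2
    cv2.imwrite(f"pics/{n}_z1.png",cv2.resize(cr,None,fx=k if n!='scene' else 3.7,fy=k if n!='scene' else 3.7,interpolation=cv2.INTER_CUBIC)[:,:,::-1])
    if n=='scene': cv2.imwrite("pics/scene_z2.png",cv2.resize(im[170:300,150:260],None,fx=4.5,fy=4.5,interpolation=cv2.INTER_CUBIC)[:,:,::-1])
for th in ["switch_tip","board","jar","gift_box","ramekin","canister"]:
    P={}
    for n in ["scene","top"]:
        r=vision.spot_point(n,th)
        P[n]=[(np.array(x['centre'])[::-1],round(x['p'],2)) for x in r]
    print(th,{n:[(np.round(a,1).tolist(),p) for a,p in v[:3]] for n,v in P.items()})
    if P['scene'] and P['top']:
        X,e=tri([ray(C[n],*P[n][0][0]) for n in P]); print("   ",X,np.round(e,1))
r=vision.regions_of("top","board")
m=r[0]['mask'].astype(np.uint8); rc=cv2.minAreaRect(cv2.findNonZero(m)); print(rc)
w=np.array([atz(C['top'],*p,10)[:2] for p in cv2.boxPoints(rc)]);print(w, w.mean(0), np.linalg.norm(np.diff(w,axis=0),axis=1))
print(arm.read_state()['time_s'])
E
```

```text
switch_tip {'scene': [([176.9, 192.4], 0.47)], 'top': [([105.0, 277.7], 0.55), ([301.4, 257.7], 0.4)]}
    [378.  202.9  76.7] [260.9 260.9]
board {'scene': [([113.9, 293.6], 0.82)], 'top': [([379.2, 241.8], 0.93), ([299.9, 259.8], 0.75)]}
    [ 435.4 -384.3   -2. ] [2.7 2.7]
jar {'scene': [([329.5, 229.8], 0.89)], 'top': [([227.9, 149.1], 0.7), ([303.9, 210.7], 0.21), ([194.3, 238.7], 0.16)]}
    [807.3  70.1  17.7] [1.2 1.2]
gift_box {'scene': [([198.0, 342.5], 0.8), ([329.7, 231.2], 0.2)], 'top': [([357.7, 165.7], 0.97), ([160.5, 258.3], 0.74)]}
    [ 693.5 -361.5   13.1] [2.6 2.6]
ramekin {'scene': [([287.5, 241.3], 0.66), ([209.3, 231.3], 0.17)], 'top': [([254.9, 171.3], 0.86), ([306.0, 209.0], 0.48), ([173.7, 225.3], 0.44)]}
    [722.9 -12.8  -3.4] [2.2 2.2]
canister {'scene': [([328.2, 152.0], 0.75)], 'top': [([140.1, 205.6], 0.83), ([359.0, 167.2], 0.5)]}
    [656.  387.2  -5.3] [0.5 0.5]
((380.0586242675781, 241.20343017578125), (65.06399536132812, 102.29376220703125), 40.23635482788086)
[[ 402.  -188.5]
 [ 629.6 -452.9]
 [ 468.7 -586.3]
 [ 253.4 -322.1]] [ 438.4 -387.5] [348.8 209.  340.8]
1.9
```

```bash
ls pics
```

```text
scene0.png
scene_z1.png
scene_z2.png
top0.png
top_z1.png
wrist0.png
```

View pics/scene_z1.png

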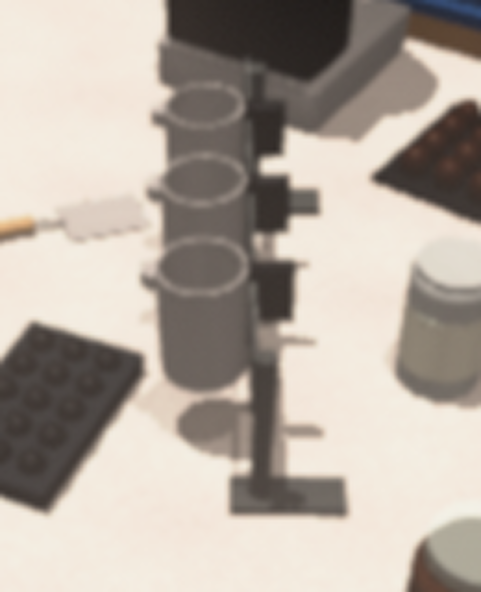

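View pics/scene_z2.png

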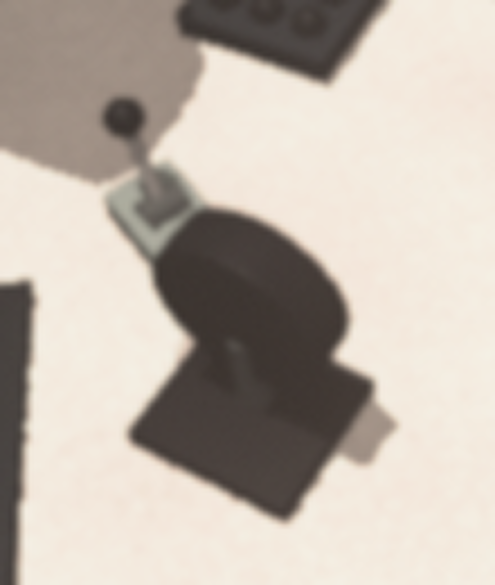

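View pics/top_z1.png

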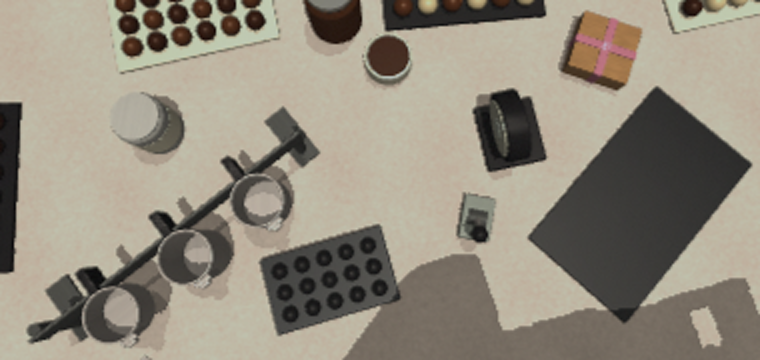

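Medium's place is nearest the lamp. The lens faces left in the top view (about +y), and the lever leans towards the robot. Next: the lamp axes, the switch and the jug heights.

```bash
python3 - <<'E'
from h import *
np.set_printoptions(precision=1,suppress=True)
C={n:cam(n) for n in ["scene","top"]}
X,e=tri([ray(C['scene'],176.9,193.5),ray(C['top'],301.0,257.3)]);print('tip',X,e)
for n in C:
  for th in ["switch","lamp","rail","jug_tall","jug_medium","jug_short"]:
    try:
        r=vision.regions_of(n,th)
        for q in r[:3]: print(n,th,round(q['p'],2),np.round(q['rect'],1), int(q['mask'].sum()))
    except Exception as ex: print(th,ex)
# underside row of near jug
for z in (42,72,102,165+12-12):
    for nm,g in (('near',(550,243.5)),('mid',(481,343)),('far',(425,459))):
        c=np.array(g)-62*np.array([.866,.5]); print(nm,z,proj(C['scene'],[*c,z]),proj(C['top'],[*c,z]))
E
```

```text
tip [ 417.5 -107.8   98.2] [np.float64(2.6107687022587283), np.float64(2.6107687022586794)]
scene switch 0.46 [179.9 203.6  17.   22.6] 145
scene switch 0.34 [206.2 249.5  53.2  69.7] 2385
scene lamp 0.8 [207.1 247.8  59.8  70.1] 2349
scene lamp 0.54 [265.6 104.5  33.3  28.6] 708
scene lamp 0.34 [269.7 133.9  41.2  38.4] 1116
scene rail 0.9 [287.  125.1  29.6 122. ] 883
scene jug_tall 0.61 [267.4 105.8  33.7  28.1] 740
scene jug_medium 0.66 [267.7 134.4  40.   44.3] 1135
scene jug_short 0.58 [267.1  82.8  35.1  19.3] 600
top lamp 0.84 [313.9 204.4  35.5  38.9] 1071
top rail 0.98 [146.8 252.5 142.3 116.2] 1190
top rail 0.66 [379.6 241.8 109.6 117.6] 6451
top rail 0.55 [155.4 265.8  40.   37.2] 962
top jug_tall 0.66 [154.1 266.2  39.7  39. ] 999
top jug_medium 0.95 [188.2 237.7  30.5  37.8] 810
top jug_medium 0.65 [224.2 141.4  29.5  44.2] 942
top jug_medium 0.55 [380.3 242.  115.2 116.2] 6593
top jug_short 0.58 [117.7 291.9  42.6  40.5] 1056
near 42 [[263.  153.4]] [[193.8 245.4]]
mid 42 [[261.5 130.2]] [[164.  271.7]]
far 42 [[265.5 108.9]] [[127.6 295.1]]
near 72 [[263.1 146.4]] [[192.2 244.7]]
mid 72 [[261.6 123.3]] [[161.5 271.8]]
far 72 [[265.7 102.1]] [[124.  295.9]]
near 102 [[263.2 139.2]] [[190.4 244.1]]
mid 102 [[261.7 116.1]] [[158.8 271.9]]
far 102 [[265.8  95. ]] [[120.2 296.7]]
near 165 [[263.4 123. ]] [[186.4 242.6]]
mid 165 [[261.9 100.2]] [[152.7 272.1]]
far 165 [[266.2  79.4]] [[111.5 298.5]]
```

```bash
cat >> h.py <<'E'
def plan(targets):
    "targets: (x,y,z,a_deg) TCP; prints dx,dy,dz cm, yaw rad relative to the present pose"
    s=arm.read_state(); R=s['orientation'];p=s['tool_pos']
    a0=np.degrees(np.arctan2(R[1,0],R[0,0]))
    print('t',round(s['time_s'],1),'tcp',np.round(p,1),'a',round(a0,1),'open',round(s['opening'],2),'F',np.round(s['wrist_force'],1),'j',np.round(s['joints'],0))
    for x,y,z,a in targets:
        d=R.T@(np.array([x,y,z])-p)/10
        da=(a-a0+180)%360-180
        print('  ',np.round(d,2).tolist(),round(-np.radians(da),3))
E
python3 - <<'E'
from h import *
plan([(430,-60,380,-90)])
E
```

```text
t 2.5 tcp [ 134.4 -533.3  303.9] a -75.9 open 1.0 F [ 0.2  0.3 -0.4] j [-80.  17.  87.   0.  76.  -4.]
   [-38.68, -40.23, -7.61] 0.247
```

Emit:
{"op": "move_arm", "data": {
  "motion": [
    [[-1,-4,-4,-0.8,0.05],[-1,-8,-8,-1.6,0.1],[-1,-12,-12,-2.4,0.15],[-1,-16,-16,-3.2,0.2],[-1,-20,-20.5,-4,0.25],[-1,-24,-25,-5,0.25],[-1,-28,-29,-5.6,0.25],[-1,-32,-33,-6.4,0.25],[-1,-36,-37,-7.2,0.25],[-1,-38.7,-40.2,-7.6,0.25],[-1,-38.7,-40.2,-7.6,0.25],[-1,-38.7,-40.2,-7.6,0.25],[-1,-38.7,-40.2,-7.6,0.25],[-1,-38.7,-40.2,-7.6,0.25],[-1,-38.7,-40.2,-7.6,0.25]]
  ]
}}

```text
time_s: 4.0
tool_pos: [429.1, -61.0, 379.8]
orientation: [[-0.005, -1.0, -0.0], [-1.0, 0.005, -0.0], [0.0, 0.0, -1.0]]
wrist_force: [-0.1, -0.3, -0.4]
opening: -0.003
```

```bash
python3 - <<'E'
from h import *
plan([])
im=vision.snapshot("wrist"); cv2.imwrite("pics/w1.png",im[:,:,::-1])
C=cam("wrist")
for th in ["switch_tip","mark"]:
    for q in vision.spot_point("wrist",th)[:3]: print(th,np.round(q['centre'][::-1],1),round(q['p'],2))
print('pred tip',proj(C,[417.5,-107.8,98.2]),'mark',proj(C,[565,-154,95]))
E
```

```text
t 4.0 tcp [429.1 -61.  379.8] a -90.3 open -0.0 F [-0.1 -0.3 -0.4] j [-13.  -1.  98.  -0.  83.  77.]
switch_tip [288.5 176.9] 0.73
pred tip [[292.72518868 178.26032144]] mark [[337.90510583  47.64160653]]
```

View pics/w1.png

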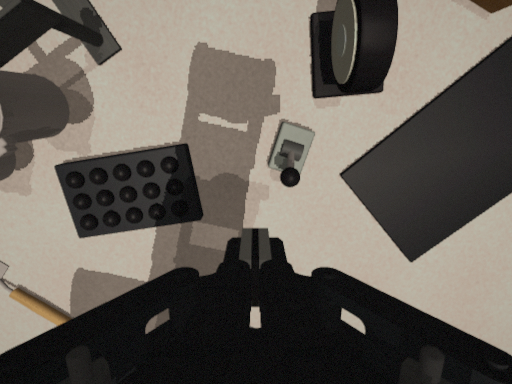

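The wrist view shows the toggle ball at (290,177), its block at about (291,149), the lens at (346,47) facing +y, and the base plate's near edge from (313,97) to (382,92). I'll compute the axes from these.

```bash
python3 - <<'E'
from h import *
np.set_printoptions(precision=1,suppress=True)
im=vision.snapshot("wrist"); C=cam("wrist"); T=cam("top"); S=cam("scene")
cv2.imwrite("pics/w1z.png",cv2.resize(im[0:200,250:420],None,fx=3,fy=3,interpolation=cv2.INTER_CUBIC)[:,:,::-1])
W=lambda u,v,z:atz(C,u,v,z)[:2]
p=[W(311,13,14),W(313.5,97,14),W(382,92,14)]
print('base',p); 
for a,b in ((p[0],p[1]),(p[1],p[2])): d=b-a; print(np.degrees(np.arctan2(d[1],d[0])),np.linalg.norm(d))
for z in (20,30): 
  q=[W(287,121,z),W(314,128,z),W(302,178,z),W(270,165,z)]; print('block',q)
  for i,j in ((3,0),(2,1)): d=q[j]-q[i]; print(np.degrees(np.arctan2(d[1],d[0])),np.linalg.norm(d))
print(tri([ray(C,289.5,177),ray(T,300.8,257.2),ray(S,176.9,193.5)]))
print('mark', tri([ray(C,346,47),ray(T,308.1,207.3)]),tri([ray(C,346,47),ray(T,308.1,207.3),ray(S,209.4,230.8)]))
m=vision.regions_of("wrist","lamp"); print([(round(q['p'],2),np.round(q['rect'],1)) for q in m[:2]])
E
```

```text
base [array([ 623., -136.]), array([ 517.1, -144.6]), array([ 523.3, -241.3])]
-175.40545150037755 106.28297253254048
-86.30191130699583 96.94419236934522
block [array([ 484.3, -107. ]), array([ 474.3, -146.2]), array([ 400.5, -131.7]), array([420.6, -83.2])]
-20.498679289644105 67.97053542313417
-11.102155466387465 75.1627515511938
block [array([ 484.6, -105.9]), array([ 474.8, -144.2]), array([ 402.7, -130.1]), array([422.4, -82.7])]
-20.49867928964412 66.38765615784658
-11.102155466387476 73.41238192100477
(array([ 417.7, -106. ,   96.6]), [np.float64(2.689677970392495), np.float64(3.7112565495008583), np.float64(1.0612168453203692)])
mark (array([ 552.3, -142.8,  163.8]), [np.float64(0.06334446469717675), np.float64(0.06334446469734836)]) (array([ 565.8, -157.1,   96. ]), [np.float64(4.958826110221255), np.float64(3.8070467805677923), np.float64(4.546612497598225)])
[(0.7, array([355.7,  51.1,  82.4,  95. ]))]
```

View pics/w1z.png

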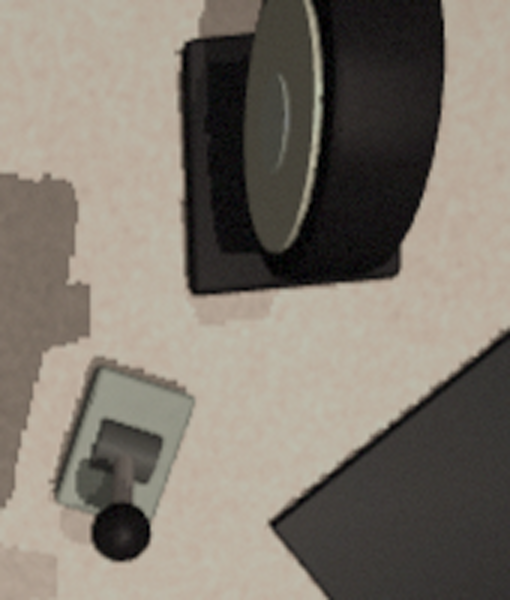

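```bash
python3 - <<'E'
from h import *
np.set_printoptions(precision=1,suppress=True)
C=cam("wrist");print(atz(C,292.5,151,36))
plan([(382,-93,200,-110),(382,-93,153,-110),(430,-111,153,-110),(455,-120,153,-110)])
E
```

```text
[ 443.5 -114.    36. ]
t 4.2 tcp [429.4 -60.4 379.9] a -90.2 open 0.0 F [-0.1 -0.4  0.3] j [-13.  -1.  98.  -0.  83.  77.]
   [3.28, 4.73, 17.99] 0.345
   [3.28, 4.73, 22.69] 0.345
   [5.06, -0.08, 22.69] 0.345
   [5.95, -2.58, 22.69] 0.345
```

Emit:
{"op": "move_arm", "data": {
  "motion": [
    [[-1,1.7,2.5,4,0.15],[-1,3.3,4.7,8,0.3],[-1,3.3,4.7,12,0.35],[-1,3.3,4.7,16,0.35],[-1,3.3,4.7,19.5,0.35],[-1,3.3,4.7,22.7,0.35],[-1,3.3,4.7,22.7,0.35],[-1,3.7,3.5,22.7,0.35],[-1,4.2,2.2,22.7,0.35],[-1,4.6,1,22.7,0.35],[-1,5.1,0,22.7,0.35],[-1,5.5,-1,22.7,0.35],[-1,5.7,-1.8,22.7,0.35],[-1,5.95,-2.6,22.7,0.35],[-1,5.95,-2.6,22.7,0.35]]
  ]
}}

```text
time_s: 5.75
tool_pos: [453.9, -119.6, 152.6]
orientation: [[-0.347, -0.938, -0.007], [-0.938, 0.347, 0.002], [0.0, 0.007, -1.0]]
wrist_force: [-19.4, 5.7, 15.9]
opening: 0.0
```

```bash
python3 - <<'E'
from h import *
plan([])
a=vision.snapshot("wrist");b=vision.snapshot("top")
cv2.imwrite("pics/w2.png",a[:,:,::-1]);cv2.imwrite("pics/t2.png",cv2.resize(b[150:310,220:420],None,fx=3,fy=3)[:,:,::-1])
E
```

```text
t 5.8 tcp [ 453.9 -119.6  152.6] a -110.3 open 0.0 F [-19.4   5.7  15.9] j [-19.  18. 108.  -0.  54.  91.]
```

View pics/w2.png

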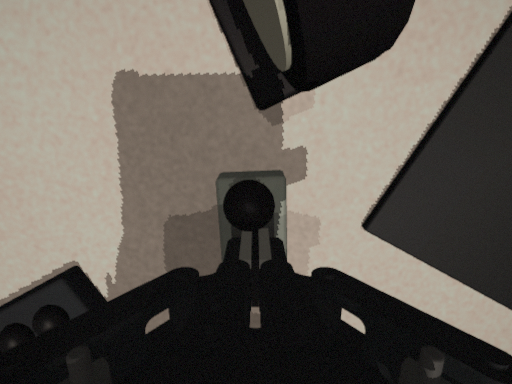

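View pics/t2.png

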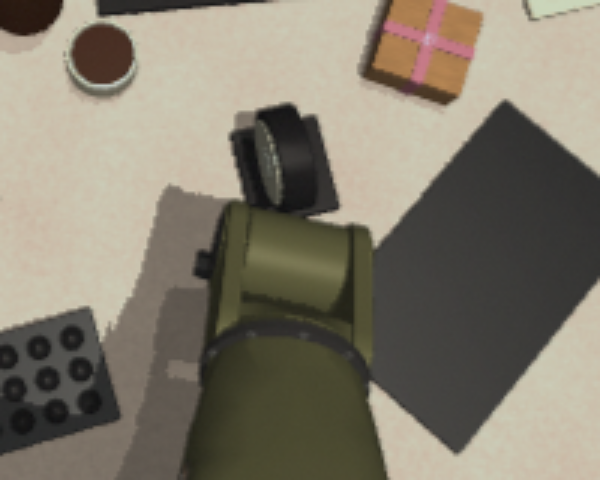

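The ball is at (248,205), ahead of the fingers, and the contact force is about 25 N, so the lever is probably at its stop. I'll back off and check.

Emit:
{"op": "move_arm", "data": {
  "motion": [
    [[-1,0,2,0,0],[-1,0,3,-4,0],[-1,0,3,-9,0],[-1,0,3,-14,0],[-1,0,3,-18,0],[-1,0,3,-20,0],[-1,0,3,-20,0]]
  ]
}}

```text
time_s: 6.55
tool_pos: [427.4, -109.7, 355.9]
orientation: [[-0.347, -0.938, -0.001], [-0.938, 0.347, -0.0], [0.0, 0.001, -1.0]]
wrist_force: [0.1, -0.1, -1.0]
opening: 0.0
```

```bash
python3 - <<'E'
from h import *
np.set_printoptions(precision=1,suppress=True)
plan([])
a=vision.snapshot("wrist");C=cam("wrist")
cv2.imwrite("pics/w3.png",a[:,:,::-1])
print(proj(C,[481,-129,97]),proj(C,[417.7,-106,97]),proj(C,[567,-155,100]))
for th in ["switch_tip","mark"]:
    for q in vision.spot_point("wrist",th)[:3]: print(th,np.round(q['centre'][::-1],1),round(q['p'],2))
E
```

```text
t 6.5 tcp [ 427.4 -109.7  355.9] a -110.3 open 0.0 F [ 0.1 -0.1 -1. ] j [-19.   1.  99.  -0.  80.  91.]
[[254.  120.7]] [[254.4 181. ]] [[248.5  28. ]]
switch_tip [251.8 126.9] 0.92
mark [247.2  27.1] 0.95
```

View pics/w3.png

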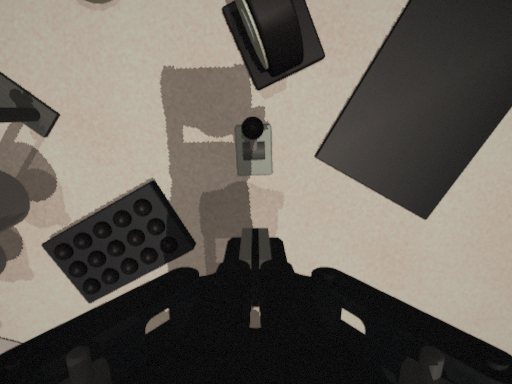

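```bash
python3 - <<'E'
from h import *
np.set_printoptions(precision=1,suppress=True)
C=cam("wrist"); S=cam("scene")
b=vision.snapshot("scene"); cv2.imwrite("pics/s3.png",cv2.resize(b[150:310,130:290],None,fx=3.7,fy=3.7,interpolation=cv2.INTER_CUBIC)[:,:,::-1])
for q in vision.spot_point("scene","switch_tip")[:3]: print(np.round(q['centre'][::-1],1),round(q['p'],2))
print(proj(S,[481,-129,97]))
w0=cv2.imread("pics/w1.png");w3=cv2.imread("pics/w3.png")
print(w0[40:55,335:345].mean((0,1)),w3[30:40,248:256].mean((0,1)))
E
```

```text
[188.6 208.5] 0.44
[[188.8 208.8]]
[64.5 73.1 73.9] [66.8 75.8 77.4]
```

View pics/s3.png

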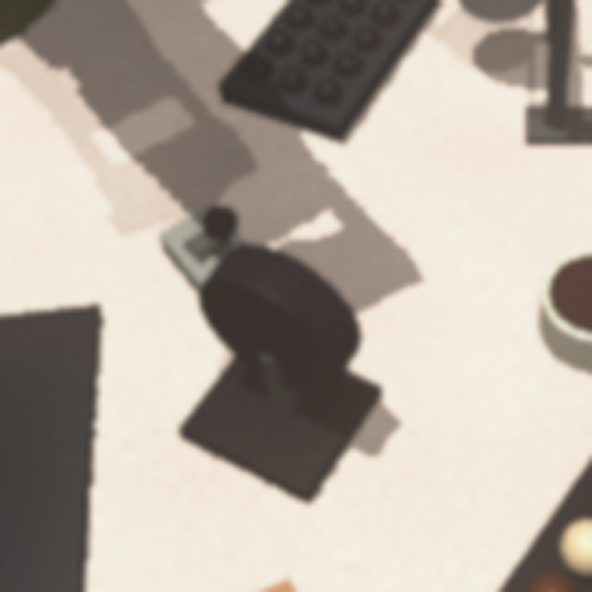

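```bash
python3 - <<'E'
from h import *
np.set_printoptions(precision=1,suppress=True)
C=cam("wrist")
a,b,c=[atz(C,*p,14)[:2] for p in ((224,8),(261,89),(324,54))]
for d in (b-a,c-b): print(np.degrees(np.arctan2(d[1],d[0])),np.linalg.norm(d))
print(a,b,c)
plan([(481,343,335,-60)])
E
```

```text
-174.1967075490502 104.69606493237973
-82.5722968442038 90.77141815010556
[ 616.  -139.5] [ 511.8 -150.1] [ 523.6 -240.1]
t 6.8 tcp [ 426.6 -109.5  351.6] a -110.3 open -0.0 F [-0.  -0.4 -0.5] j [-19.   1.  99.  -0.  80.  91.]
   [-44.33, 10.58, 1.73] -0.878
```

Emit:
{"op": "move_arm", "data": {
  "motion": [
    [[1,-4,1,0.2,-0.1],[1,-8,2,0.4,-0.2],[1,-12.5,3,0.6,-0.3],[1,-17,4,0.8,-0.4],[1,-21.5,5,1,-0.5],[1,-26,6,1.2,-0.6],[1,-30.5,7.2,1.4,-0.7],[1,-35,8.4,1.5,-0.8],[1,-39.5,9.5,1.6,-0.88],[1,-44.3,10.6,1.7,-0.88],[1,-44.3,10.6,1.7,-0.88],[1,-44.3,10.6,1.7,-0.88],[1,-44.3,10.6,1.7,-0.88],[1,-44.3,10.6,1.7,-0.88]]
  ]
}}

```text
time_s: 8.2
tool_pos: [480.9, 341.8, 335.4]
orientation: [[0.501, -0.866, -0.008], [-0.866, -0.501, 0.002], [-0.006, 0.006, -1.0]]
wrist_force: [-0.4, 0.3, 0.3]
opening: 0.996
```

```bash
python3 - <<'E'
from h import *
np.set_printoptions(precision=1,suppress=True)
plan([])
a=vision.snapshot("wrist");C=cam("wrist")
cv2.imwrite("pics/w4.png",a[:,:,::-1])
for th in ["jug_tall_grip","jug_medium_grip","jug_short_grip","jug_tall"]:
    for q in vision.spot_point("wrist",th)[:3]: print(th,np.round(q['centre'][::-1],1),round(q['p'],2),atz(C,*q['centre'][::-1],157))
E
```

```text
t 8.2 tcp [480.9 341.8 335.4] a -59.9 open 1.0 F [-0.4  0.3  0.3] j [32. 21. 78.  0. 82. 92.]
jug_tall_grip [258.3 178. ] 0.6 [491.3 345.9 157. ]
jug_tall_grip [121.5 182.8] 0.38 [427.2 447.8 157. ]
jug_medium_grip [402.4 176.4] 0.94 [555.3 238.4 157. ]
jug_short_grip [120.8 181.2] 0.8 [428.2 448.9 157. ]
jug_tall [263.2 203.4] 0.96 [473.4 330.4 157. ]
```

View pics/w4.png

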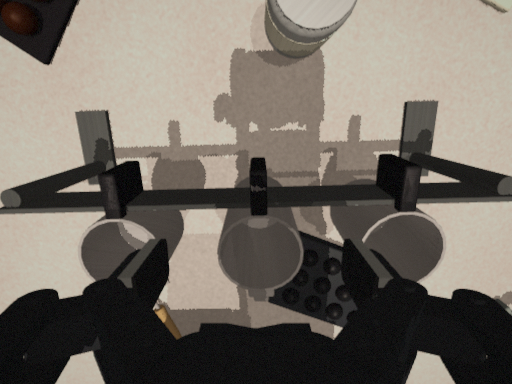

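```bash
python3 - <<'E'
from h import *
np.set_printoptions(precision=1,suppress=True)
C=cam("wrist");im=cv2.imread("pics/w4.png")
cv2.imwrite("pics/w4z.png",cv2.convertScaleAbs(cv2.resize(im[140:300,70:460],None,fx=2,fy=2,interpolation=cv2.INTER_CUBIC),alpha=1.6))
print(atz(C,258.5,158,177),atz(C,259,214,177))
for z in (42,72,102):
  print([np.round(proj(C,[*(np.array(g)-62*np.array([.866,.5])),z])[0],0).tolist() for g in ((553,240),(489,345),(427,449))])
# rim circles
for c,w in (((117,253),'far'),((260,249),'mid'),((404,246),'near')): print(w,atz(C,*c,177))
E
```

```text
[509.1 356.9 177. ] [468.9 332.9 177. ]
[[352.0, 205.0], [258.0, 207.0], [166.0, 207.0]]
[[359.0, 212.0], [258.0, 214.0], [158.0, 215.0]]
[[369.0, 222.0], [258.0, 224.0], [150.0, 225.0]]
far [375.9 421.3 177. ]
mid [441.7 316.1 177. ]
near [506.2 211.1 177. ]
```

View pics/w4z.png

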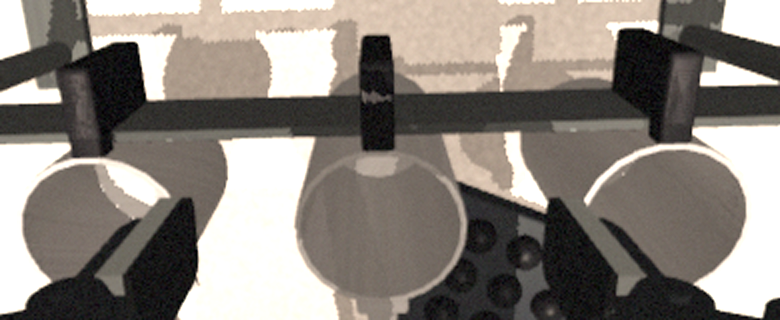

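The middle jug's underside sits deepest (top edge at row 175), so it is the tall one. The handle line is at column 258.7. Descending to grasp.

```bash
python3 - <<'E'
from h import *
print(arm.grip_depth); print(proj(cam("wrist"),[[492,346.3,157],[492,346.3,177]]))
plan([(492,346.3,230,-60),(492,346.3,211,-60)])
E
```

```text
53.900000000000006
[[258.956536   177.32420708]
 [259.14546127 182.79383846]]
t 8.4 tcp [480.8 342.4 335.6] a -59.9 open 1.0 F [ 0.2  0.1 -0.4] j [32. 21. 78.  0. 82. 92.]
   [0.29, -1.22, 10.55] 0.002
   [0.3, -1.23, 12.45] 0.002
```

Emit:
{"op": "move_arm", "data": {
  "motion": [
    [[1,0.3,-1.2,3,0],[1,0.3,-1.2,6,0],[1,0.3,-1.2,9,0],[1,0.3,-1.2,11,0],[1,0.3,-1.2,12.4,0],[1,0.3,-1.2,12.4,0],[-1,0.3,-1.2,12.4,0],[-1,0.3,-1.2,12.4,0],[-1,0.3,-1.2,12.4,0],[-1,0.3,-1.2,12.4,0],[-1,0.3,-1.2,12.4,0],[-1,0.3,-1.2,12.4,0],[-1,0.3,-1.2,12.4,0],[-1,0.3,-1.2,12.4,0]]
  ]
}}

```text
time_s: 9.85
tool_pos: [491.9, 346.2, 211.9]
orientation: [[0.501, -0.865, -0.007], [-0.865, -0.501, 0.003], [-0.006, 0.004, -1.0]]
wrist_force: [1.1, -0.7, 5.0]
opening: 0.155
```

```bash
python3 - <<'E'
from h import *
plan([])
a=vision.snapshot("wrist");cv2.imwrite("pics/w5.png",a[:,:,::-1])
E
```

```text
t 9.8 tcp [491.9 346.2 211.9] a -59.9 open 0.15 F [ 1.1 -0.7  5. ] j [32. 29. 84.  0. 68. 91.]
```

View pics/w5.png

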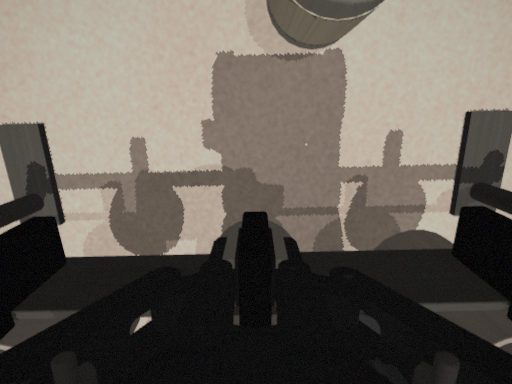

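Gripped: the opening reads 0.155, about 13 mm. Lift, then clear the rail towards the robot.

Emit:
{"op": "move_arm", "data": {
  "motion": [
    [[-1,0,0,-1.5,0],[-1,0,0,-3,0],[-1,0,0,-4.5,0],[-1,0,0,-6,0],[-1,0,0,-6.5,0],[-1,0,0,-6.5,0],[-1,0,2,-6.5,0],[-1,0,4,-6.5,0],[-1,0,6,-6.5,0],[-1,0,8,-6.5,0],[-1,0,10,-6.5,0],[-1,0,12,-6.5,0],[-1,0,12,-6.5,0]]
  ]
}}

```text
time_s: 11.2
tool_pos: [387.3, 285.3, 278.4]
orientation: [[0.502, -0.865, -0.006], [-0.865, -0.502, 0.003], [-0.006, 0.004, -1.0]]
wrist_force: [-0.6, 0.4, -2.3]
opening: 0.155
```

```bash
python3 - <<'E'
from h import *
plan([])
a=vision.snapshot("wrist");cv2.imwrite("pics/w6.png",a[:,:,::-1])
b=vision.snapshot("scene");cv2.imwrite("pics/s6.png",cv2.resize(b[40:220,190:350],None,fx=3.3,fy=3.3)[:,:,::-1])
E
```

```text
t 11.2 tcp [387.3 285.3 278.4] a -59.9 open 0.16 F [-0.6  0.4 -2.3] j [ 32.  10. 100.   0.  71.  92.]
```

View pics/w6.png

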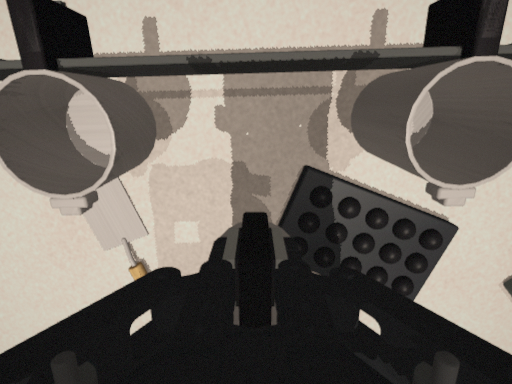

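View pics/s6.png

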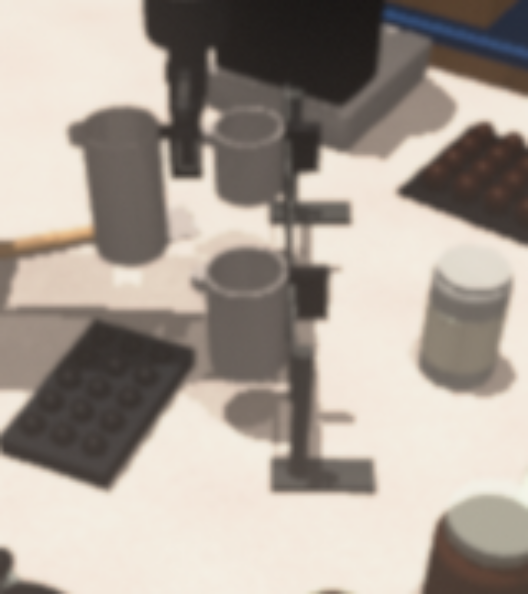

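Scene view: the tall jug is held clear, with medium near and short far on the rail. I'll overlay a model of the held jug to check tilt and height.

```bash
cat >> h.py <<'E'
def jugmodel(H,gx=-62,gz=20):
    """world circles of held jug; tool x=jug +y, tool y=jug front"""
    s=arm.read_state();R=s['orientation'];p=s['tool_pos']
    ex,ey,ez=R[:,1],R[:,0],-R[:,2]
    g=p+R[:,2]*53.9
    o=g-gx*ex-(H-gz)*ez
    th=np.linspace(0,2*np.pi,73)
    circ=lambda z,r=38: o+np.outer(r*np.cos(th),ex)+np.outer(r*np.sin(th),ey)+z*ez
    return o,ex,circ(0),circ(H)
def overlay(names,H,fn,pad=25,k=4,**kw):
    o,ex,b,r=jugmodel(H,**kw)
    for n in names:
        im=vision.snapshot(n)[:,:,::-1].copy();C=cam(n)
        pb,pr=proj(C,b),proj(C,r)
        a=np.vstack([pb,pr]);lo=np.maximum(a.min(0)-pad,0).astype(int);hi=(a.max(0)+pad).astype(int)
        cr=cv2.resize(im[lo[1]:hi[1],lo[0]:hi[0]],None,fx=k,fy=k,interpolation=cv2.INTER_CUBIC)
        raw=cr.copy()
        for q,c in ((pb,(0,0,255)),(pr,(0,255,0))):
            cv2.polylines(cr,[((q-lo+.5)*k).astype(np.int32)],True,c,1)
        out=np.hstack([raw,cr]); f=min(1,800/out.shape[1],600/out.shape[0])
        cv2.imwrite(f"pics/{fn}_{n}.png",cv2.resize(out,None,fx=f,fy=f))
    print('jug origin',np.round(o,1),'front',round(np.degrees(np.arctan2(ex[1],ex[0])),1))
E
python3 - <<'E'
from h import *
overlay(["scene","top"],135,"o1")
E
```

```text
jug origin [334.2 255.6 109.6] front -149.9
```

View pics/o1_scene.png

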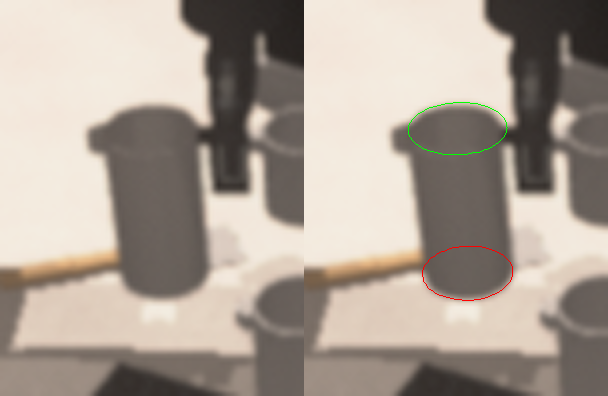

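View pics/o1_top.png

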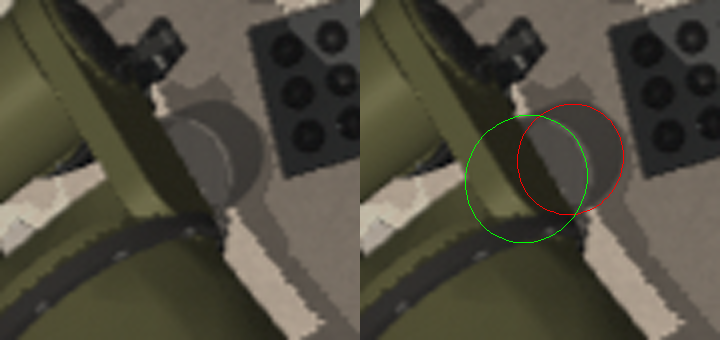

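The overlay fits within a pixel or two: upright, underside = TCP z − 169 mm. Next is the inspection pose for the left side.

```bash
cat >> h.py <<'E'
MARK=np.array([567.,-155.]); N=95.
def cen(n=N,d=120): return MARK+d*np.array([np.cos(np.radians(n)),np.sin(np.radians(n))])
def tool(c,phi,gx=-62): # TCP xy for jug centre c, front phi deg -> (x,y), a
    f=np.array([np.cos(np.radians(phi)),np.sin(np.radians(phi))]); p=np.array(c)+gx*f
    return p[0],p[1],phi+90
def rows(keys,hand=-1):
    "keys: list of (x,y,z,a,nrows): interpolate from the present pose; prints rows"
    s=arm.read_state(); R=s['orientation'];p=s['tool_pos']
    a0=np.degrees(np.arctan2(R[1,0],R[0,0])); cur=np.array([*p,a0]); out=[]
    for x,y,z,a,n in keys:
        da=(a-cur[3]+180)%360-180; tgt=np.array([x,y,z,cur[3]+da])
        for i in range(1,n+1):
            q=cur+(tgt-cur)*i/n; d=R.T@(q[:3]-p)/10
            out.append([hand,*[round(float(v),1) for v in d],round(float(-np.radians(q[3]-a0)),2)])
        cur=tgt
    print(len(out),out)
def arc(c,p0,p1,z,n):
    return [(*tool(c,p0+(p1-p0)*i/n)[:2],z,p0+(p1-p0)*i/n+90,1) for i in range(1,n+1)]
E
python3 - <<'E'
from h import *
c=cen();print(c)
plan([])
x,y,a=tool(c,N+90)
rows([(410,170,262,-70,5),(x,y,262,a,10),(x,y,181,a,4),(x,y,181,a,1)])
E
```

```text
[556.54131087 -35.45663623]
t 11.4 tcp [389.  286.1 277.8] a -59.9 open 0.15 F [ 0.7 -0.  -1.6] j [ 32.  10. 100.   0.  71.  92.]
20 [[-1, 2.2, 0.8, 0.3, 0.04], [-1, 4.4, 1.6, 0.6, 0.07], [-1, 6.7, 2.4, 0.9, 0.11], [-1, 8.9, 3.2, 1.2, 0.14], [-1, 11.1, 4.0, 1.5, 0.18], [-1, 13.9, 3.2, 1.5, 0.2], [-1, 16.7, 2.4, 1.5, 0.23], [-1, 19.4, 1.6, 1.5, 0.25], [-1, 22.2, 0.8, 1.4, 0.28], [-1, 25.0, 0.0, 1.4, 0.31], [-1, 27.8, -0.8, 1.4, 0.33], [-1, 30.5, -1.6, 1.4, 0.36], [-1, 33.3, -2.4, 1.4, 0.39], [-1, 36.1, -3.2, 1.3, 0.41], [-1, 38.9, -4.0, 1.3, 0.44], [-1, 38.9, -4.0, 3.4, 0.44], [-1, 38.9, -4.0, 5.4, 0.44], [-1, 38.9, -4.0, 7.4, 0.44], [-1, 38.9, -4.0, 9.4, 0.44], [-1, 38.9, -4.0, 9.4, 0.44]]
```

Emit:
{"op": "move_arm", "data": {
  "motion": [
    [[-1,2.2,0.8,0.3,0.04],[-1,4.4,1.6,0.6,0.07],[-1,6.7,2.4,0.9,0.11],[-1,8.9,3.2,1.2,0.14],[-1,11.1,4.0,1.5,0.18],[-1,13.9,3.2,1.5,0.2],[-1,16.7,2.4,1.5,0.23],[-1,19.4,1.6,1.5,0.25],[-1,22.2,0.8,1.4,0.28],[-1,25.0,0.0,1.4,0.31],[-1,27.8,-0.8,1.4,0.33],[-1,30.5,-1.6,1.4,0.36],[-1,33.3,-2.4,1.4,0.39],[-1,36.1,-3.2,1.3,0.41],[-1,38.9,-4.0,1.3,0.44],[-1,38.9,-4.0,3.4,0.44],[-1,38.9,-4.0,5.4,0.44],[-1,38.9,-4.0,7.4,0.44],[-1,38.9,-4.0,9.4,0.44],[-1,38.9,-4.0,9.4,0.44]]
  ]
}}

```text
time_s: 13.4
tool_pos: [617.5, -30.0, 178.2]
orientation: [[0.085, -0.996, -0.011], [-0.996, -0.085, 0.004], [-0.005, 0.011, -1.0]]
wrist_force: [0.0, 1.0, -1.4]
opening: 0.151
```

```bash
python3 - <<'E'
from h import *
c=cen()
plan([])
overlay(["scene","top"],135,"o2",pad=45,k=3)
x,y,a=tool(c,N+90); plan([(x,y,181,a)])
for q in vision.spot_point("top","mark")[:2]: print(q)
E
```

```text
t 13.4 tcp [617.5 -30.  178.2] a -85.1 open 0.15 F [ 0.   1.  -1.4] j [-6. 33. 82.  0. 66. 79.]
jug origin [553.8 -34.6  10. ] front -175.1
t 13.5 tcp [618.5 -30.1 181.5] a -85.1 open 0.16 F [-0.1  0.4 -1.4] j [-6. 33. 82.  0. 66. 79.]
   [-0.0, 0.02, 0.05] -0.002
{'centre': [206.9, 308.0], 'p': 0.77}
```

View pics/o2_scene.png

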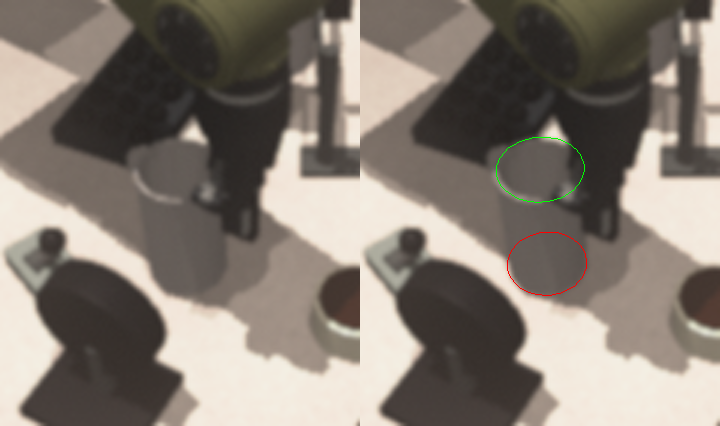

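View pics/o2_top.png

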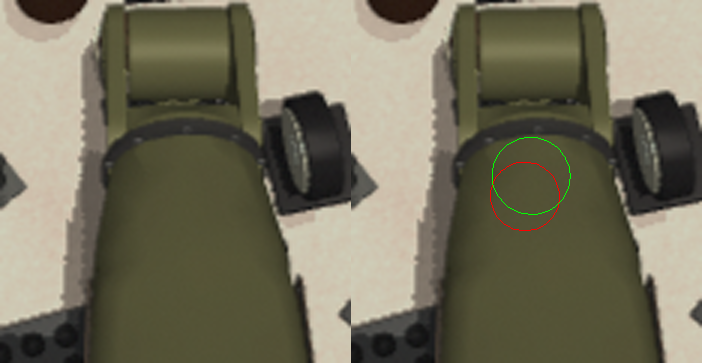

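Jug in place at about 120 mm out, matching the model. Hold the left side, then turn to the front.

Emit:
{"op": "move_arm", "data": {
  "motion": [
    [[-1,0,0,0,0],[-1,0,0,0,0],[-1,0,0,0,0],[-1,0,0,0,0],[-1,0,0,0,0],[-1,0,0,0,0],[-1,0,0,0,0],[-1,0,0,0,0],[-1,0,0,0,0],[-1,0,0,0,0],[-1,0,0,0,0],[-1,0,0,0,0],[-1,0,0,0,0],[-1,0,0,0,0]]
  ]
}}

```text
time_s: 14.95
tool_pos: [618.6, -30.2, 182.2]
orientation: [[0.085, -0.996, -0.005], [-0.996, -0.085, 0.003], [-0.004, 0.005, -1.0]]
wrist_force: [1.8, 0.2, -3.0]
opening: 0.157
```

```bash
python3 - <<'E'
from h import *
c=cen()
plan([])
rows(arc(c,N+90,N+180,182,13))
E
```

```text
t 14.9 tcp [618.6 -30.2 182.2] a -85.1 open 0.16 F [ 1.8  0.2 -3. ] j [-6. 33. 82.  0. 66. 79.]
13 [[-1, -0.8, 0.1, 0.0, -0.12], [-1, -1.5, 0.2, 0.0, -0.24], [-1, -2.2, 0.4, 0.0, -0.36], [-1, -2.9, 0.7, 0.0, -0.49], [-1, -3.5, 1.1, 0.0, -0.61], [-1, -4.1, 1.6, 0.0, -0.73], [-1, -4.6, 2.1, 0.1, -0.85], [-1, -5.1, 2.7, 0.1, -0.97], [-1, -5.5, 3.4, 0.1, -1.09], [-1, -5.8, 4.0, 0.1, -1.21], [-1, -6.0, 4.8, 0.1, -1.33], [-1, -6.2, 5.5, 0.1, -1.45], [-1, -6.2, 6.2, 0.1, -1.57]]
```

Emit:
{"op": "move_arm", "data": {
  "motion": [
    [[-1,-0.8,0.1,0.0,-0.12],[-1,-1.5,0.2,0.0,-0.24],[-1,-2.2,0.4,0.0,-0.36],[-1,-2.9,0.7,0.0,-0.49],[-1,-3.5,1.1,0.0,-0.61],[-1,-4.1,1.6,0.0,-0.73],[-1,-4.6,2.1,0.1,-0.85],[-1,-5.1,2.7,0.1,-0.97],[-1,-5.5,3.4,0.1,-1.09],[-1,-5.8,4.0,0.1,-1.21],[-1,-6.0,4.8,0.1,-1.33],[-1,-6.2,5.5,0.1,-1.45],[-1,-6.2,6.2,0.1,-1.57],[-1,-6.2,6.2,0.1,-1.57],[-1,-6.2,6.2,0.1,-1.57]]
  ]
}}

```text
time_s: 16.45
tool_pos: [551.8, 26.4, 182.0]
orientation: [[0.997, 0.081, -0.005], [0.081, -0.997, 0.003], [-0.004, -0.004, -1.0]]
wrist_force: [0.3, -1.0, -1.6]
opening: 0.155
```

```bash
python3 - <<'E'
from h import *
c=cen();x,y,a=tool(c,N+180)
plan([(x,y,181,a)])
overlay(["scene"],135,"o3",pad=45,k=3)
E
```

```text
t 16.4 tcp [551.8  26.4 182. ] a 4.6 open 0.15 F [ 0.3 -1.  -1.6] j [-1. 25. 94.  0. 61. -6.]
   [-0.07, 0.0, 0.1] -0.006
jug origin [556.  -34.8  12.9] front -85.4
```

View pics/o3_scene.png

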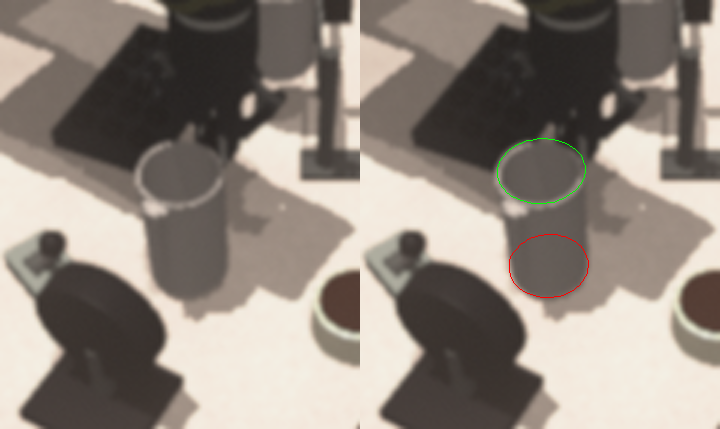

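The lip faces the lamp. Hold, then turn to the right side.

Emit:
{"op": "move_arm", "data": {
  "motion": [
    [[-1,0,0,0,0],[-1,0,0,0,0],[-1,0,0,0,0],[-1,0,0,0,0],[-1,0,0,0,0],[-1,0,0,0,0],[-1,0,0,0,0],[-1,0,0,0,0],[-1,0,0,0,0],[-1,0,0,0,0],[-1,0,0,0,0],[-1,0,0,0,0],[-1,0,0,0,0],[-1,0,0,0,0]]
  ]
}}

```text
time_s: 17.9
tool_pos: [551.9, 26.4, 181.9]
orientation: [[0.997, 0.081, -0.005], [0.081, -0.997, 0.003], [-0.004, -0.004, -1.0]]
wrist_force: [0.6, -0.0, -1.8]
opening: 0.155
```

```bash
python3 - <<'E'
from h import *
c=cen()
plan([])
rows(arc(c,N+180,N+270,182,13))
E
```

```text
t 17.9 tcp [551.9  26.4 181.9] a 4.6 open 0.16 F [ 0.6 -0.  -1.8] j [-1. 25. 94.  0. 61. -6.]
13 [[-1, -0.8, 0.0, -0.0, -0.13], [-1, -1.6, 0.2, -0.0, -0.25], [-1, -2.3, 0.4, -0.0, -0.37], [-1, -3.0, 0.7, 0.0, -0.49], [-1, -3.6, 1.1, 0.0, -0.61], [-1, -4.2, 1.6, 0.0, -0.73], [-1, -4.7, 2.1, 0.0, -0.85], [-1, -5.2, 2.7, 0.0, -0.97], [-1, -5.5, 3.4, 0.0, -1.09], [-1, -5.8, 4.0, 0.0, -1.21], [-1, -6.1, 4.8, -0.0, -1.34], [-1, -6.2, 5.5, -0.0, -1.46], [-1, -6.2, 6.2, -0.0, -1.58]]
```

Emit:
{"op": "move_arm", "data": {
  "motion": [
    [[-1,-0.8,0.0,0,-0.13],[-1,-1.6,0.2,0,-0.25],[-1,-2.3,0.4,0,-0.37],[-1,-3.0,0.7,0.0,-0.49],[-1,-3.6,1.1,0.0,-0.61],[-1,-4.2,1.6,0.0,-0.73],[-1,-4.7,2.1,0.0,-0.85],[-1,-5.2,2.7,0.0,-0.97],[-1,-5.5,3.4,0.0,-1.09],[-1,-5.8,4.0,0.0,-1.21],[-1,-6.1,4.8,0,-1.34],[-1,-6.2,5.5,0,-1.46],[-1,-6.2,6.2,0,-1.58],[-1,-6.2,6.2,0,-1.58],[-1,-6.2,6.2,0,-1.58]]
  ]
}}

```text
time_s: 19.4
tool_pos: [495.1, -40.4, 182.0]
orientation: [[-0.086, 0.996, -0.005], [0.996, 0.086, 0.003], [0.004, -0.004, -1.0]]
wrist_force: [-0.5, 0.9, -3.2]
opening: 0.158
```

```bash
python3 - <<'E'
from h import *
c=cen();x,y,a=tool(c,N+270)
plan([(x,y,181,a)])
overlay(["scene"],135,"o4",pad=45,k=3)
E
```

```text
t 19.4 tcp [495.1 -40.4 182. ] a 94.9 open 0.16 F [-0.5  0.9 -3.2] j [  -9.   19.  103.    0.   59. -104.]
   [-0.05, -0.03, 0.1] -0.001
jug origin [556.  -34.4  12.8] front 5.0
```

View pics/o4_scene.png

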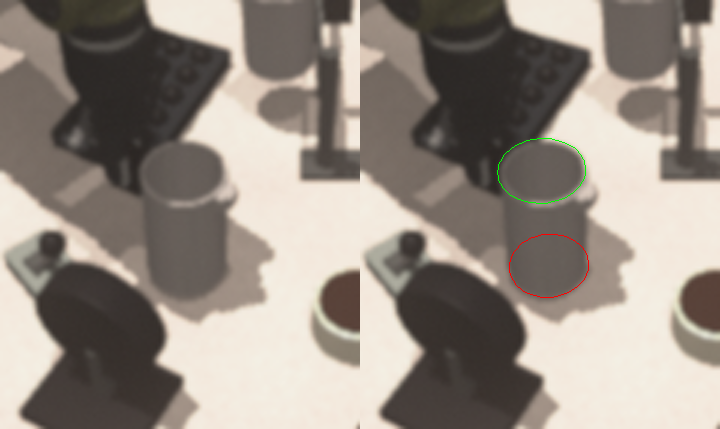

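Emit:
{"op": "move_arm", "data": {
  "motion": [
    [[-1,0,0,0,0],[-1,0,0,0,0],[-1,0,0,0,0],[-1,0,0,0,0],[-1,0,0,0,0],[-1,0,0,0,0],[-1,0,0,0,0],[-1,0,0,0,0],[-1,0,0,0,0],[-1,0,0,0,0],[-1,0,0,0,0],[-1,0,0,0,0],[-1,0,0,0,0],[-1,0,0,0,0]]
  ]
}}

```text
time_s: 20.85
tool_pos: [495.1, -40.2, 181.9]
orientation: [[-0.087, 0.996, -0.005], [0.996, 0.087, 0.003], [0.004, -0.005, -1.0]]
wrist_force: [0.0, -0.0, -3.1]
opening: 0.155
```

```bash
cat >> h.py <<'E'
def board():
    res=[]
    for n in ("top","scene"):
        im=vision.snapshot(n);C=cam(n)
        r=vision.regions_of(n,"board")
        if not r: print(n,'none'); continue
        m=r[0]['mask'].astype(np.uint8); pts=cv2.findNonZero(m)[:,0,:]
        w=np.array([atz(C,*p,10)[:2] for p in pts]).astype(np.float32)
        rc=cv2.minAreaRect(w); b=cv2.boxPoints(rc); 
        e=b[1]-b[0] if np.linalg.norm(b[1]-b[0])>np.linalg.norm(b[2]-b[1]) else b[2]-b[1]
        ang=np.degrees(np.arctan2(e[1],e[0])); ang=(ang+90)%180-90
        print(n,round(r[0]['p'],2),'centre',np.round(rc[0],1),'size',np.round(rc[1],0),'long axis',round(ang,1))
E
python3 - <<'E'
from h import *
plan([]); board()
cv2.imwrite("pics/t7.png",vision.snapshot("top")[:,:,::-1])
E
```

```text
t 20.9 tcp [495.1 -40.2 181.9] a 95.0 open 0.16 F [ 0.  -0.  -3.1] j [  -9.   19.  103.    0.   59. -104.]
top 0.87 centre [ 439.6 -385.8] size [202. 344.] long axis -49.6
scene 0.6 centre [ 441.5 -387.8] size [202. 343.] long axis -49.3
```

View pics/t7.png

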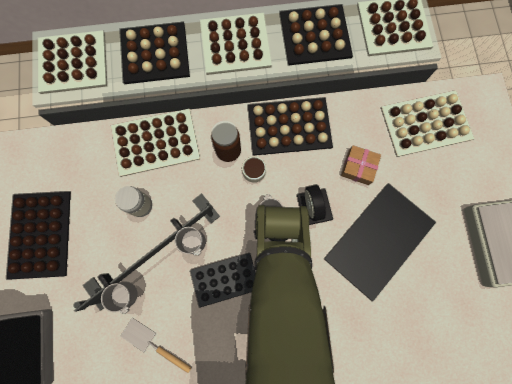

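Right side is shown. The board has not moved: centre (440,-387), long axis -49.5°. Now carry to its far end.

```bash
cat >> h.py <<'E'
def jpath(c0,phi0,z0,keys,hand=-1):
    "keys: (cx,cy,tcpz,phi,n) of jug centre; phi unwrapped"
    ks=[];cur=np.array([*c0,z0,phi0],float)
    for cx,cy,z,phi,n in keys:
        t=np.array([cx,cy,z,phi],float)
        for i in range(1,n+1):
            q=cur+(t-cur)*i/n; x,y,a=tool(q[:2],q[3]); ks.append((x,y,q[2],a,1))
        cur=t
    rows(ks,hand)
E
python3 - <<'E'
from h import *
c=cen()
print('A');jpath(c,5,182,[(*c,294,5,5),(420,-45,294,-95,14)])
E
```

```text
A
19 [[-1, -0.1, -0.0, -2.2, -0.0], [-1, -0.0, -0.1, -4.5, -0.0], [-1, -0.0, -0.1, -6.7, -0.0], [-1, -0.0, -0.1, -9.0, -0.0], [-1, -0.0, -0.1, -11.2, -0.0], [-1, 0.8, -1.0, -11.2, 0.12], [-1, 1.5, -1.9, -11.2, 0.25], [-1, 2.3, -2.6, -11.2, 0.37], [-1, 3.0, -3.2, -11.2, 0.5], [-1, 3.7, -3.8, -11.2, 0.62], [-1, 4.3, -4.3, -11.2, 0.75], [-1, 4.9, -4.7, -11.2, 0.87], [-1, 5.3, -5.1, -11.2, 1.0], [-1, 5.7, -5.4, -11.2, 1.12], [-1, 6.0, -5.6, -11.2, 1.25], [-1, 6.2, -5.9, -11.2, 1.37], [-1, 6.4, -6.1, -11.2, 1.5], [-1, 6.4, -6.3, -11.2, 1.62], [-1, 6.3, -6.5, -11.2, 1.74]]
```

Emit:
{"op": "move_arm", "data": {
  "motion": [
    [[-1,0,0,-2.2,0],[-1,0,-0.1,-4.5,0],[-1,0,-0.1,-6.7,0],[-1,0,-0.1,-9.0,0],[-1,0,-0.1,-11.2,0],[-1,0.8,-1.0,-11.2,0.12],[-1,1.5,-1.9,-11.2,0.25],[-1,2.3,-2.6,-11.2,0.37],[-1,3.0,-3.2,-11.2,0.5],[-1,3.7,-3.8,-11.2,0.62],[-1,4.3,-4.3,-11.2,0.75],[-1,4.9,-4.7,-11.2,0.87],[-1,5.3,-5.1,-11.2,1.0],[-1,5.7,-5.4,-11.2,1.12],[-1,6.0,-5.6,-11.2,1.25],[-1,6.2,-5.9,-11.2,1.37],[-1,6.4,-6.1,-11.2,1.5],[-1,6.4,-6.3,-11.2,1.62],[-1,6.3,-6.5,-11.2,1.74],[-1,6.3,-6.5,-11.2,1.74]]
  ]
}}

```text
time_s: 23.1
tool_pos: [425.3, 16.5, 294.5]
orientation: [[0.996, -0.084, -0.005], [-0.084, -0.996, 0.003], [-0.005, -0.003, -1.0]]
wrist_force: [0.3, -0.3, -2.4]
opening: 0.153
```

```bash
python3 - <<'E'
from h import *
plan([])
jpath((420,-45),-95,294,[(385,-160,294,-139.5,6),(504,-477,294,-139.5,13),(504,-477,294,-139.5,1)])
E
```

```text
t 23.1 tcp [425.3  16.5 294.5] a -4.8 open 0.15 F [ 0.3 -0.3 -2.4] j [ -3.   2. 107.   0.  72.   2.]
20 [[-1, 0.4, 2.0, 0.0, 0.13], [-1, 0.8, 4.1, 0.0, 0.26], [-1, 1.1, 6.3, 0.0, 0.39], [-1, 1.4, 8.6, 0.0, 0.52], [-1, 1.6, 11.0, 0.0, 0.65], [-1, 1.8, 13.5, 0.0, 0.78], [-1, 3.0, 15.9, -0.0, 0.78], [-1, 4.1, 18.2, -0.0, 0.78], [-1, 5.2, 20.6, -0.0, 0.78], [-1, 6.3, 22.9, -0.0, 0.78], [-1, 7.4, 25.3, -0.1, 0.78], [-1, 8.5, 27.6, -0.1, 0.78], [-1, 9.7, 30.0, -0.1, 0.78], [-1, 10.8, 32.3, -0.1, 0.78], [-1, 11.9, 34.7, -0.1, 0.78], [-1, 13.0, 37.0, -0.1, 0.78], [-1, 14.1, 39.4, -0.1, 0.78], [-1, 15.2, 41.7, -0.1, 0.78], [-1, 16.4, 44.1, -0.2, 0.78], [-1, 16.4, 44.1, -0.2, 0.78]]
```

Emit:
{"op": "move_arm", "data": {
  "motion": [
    [[-1,0.4,2.0,0.0,0.13],[-1,0.8,4.1,0.0,0.26],[-1,1.1,6.3,0.0,0.39],[-1,1.4,8.6,0.0,0.52],[-1,1.6,11.0,0.0,0.65],[-1,1.8,13.5,0.0,0.78],[-1,3.0,15.9,0,0.78],[-1,4.1,18.2,0,0.78],[-1,5.2,20.6,0,0.78],[-1,6.3,22.9,0,0.78],[-1,7.4,25.3,0,0.78],[-1,8.5,27.6,0,0.78],[-1,9.7,30.0,0,0.78],[-1,10.8,32.3,0,0.78],[-1,11.9,34.7,0,0.78],[-1,13.0,37.0,0,0.78],[-1,14.1,39.4,0,0.78],[-1,15.2,41.7,0,0.78],[-1,16.4,44.1,0,0.78],[-1,16.4,44.1,0,0.78]]
  ]
}}

```text
time_s: 25.1
tool_pos: [551.6, -439.1, 290.9]
orientation: [[0.651, -0.759, -0.005], [-0.759, -0.651, 0.004], [-0.007, 0.002, -1.0]]
wrist_force: [-0.3, 0.0, -3.3]
opening: 0.152
```

```bash
python3 - <<'E'
from h import *
x,y,a=tool((504,-477),-139.5)
plan([(x,y,182,a),(x,y,176,a)])
board()
overlay(["scene"],135,"o5",pad=45,k=3)
E
```

```text
t 25.1 tcp [ 551.6 -439.1  290.9] a -49.4 open 0.15 F [-0.3  0.  -3.3] j [-41.  39.  58.  -0.  84.   8.]
   [-0.14, -0.14, 10.89] 0.002
   [-0.14, -0.14, 11.49] 0.002
top 0.66 centre [ 453.2 -374.5] size [166. 340.] long axis -49.1
scene 0.73 centre [ 441.1 -385.9] size [204. 345.] long axis -49.5
jug origin [ 503.7 -475.9  123.5] front -139.4
```

View pics/o5_scene.png

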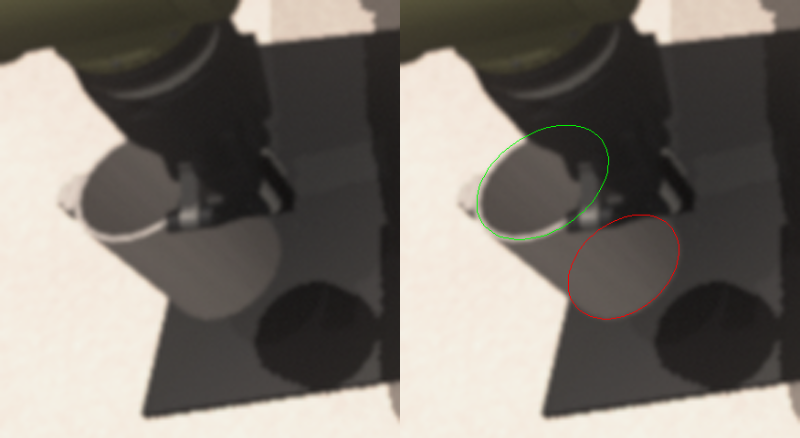

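Emit:
{"op": "move_arm", "data": {
  "motion": [
    [[-1,-0.1,-0.1,3,0],[-1,-0.1,-0.1,6,0],[-1,-0.1,-0.1,9,0],[-1,-0.1,-0.1,10.2,0],[-1,-0.1,-0.1,10.8,0],[-1,-0.1,-0.1,11.1,0],[-1,-0.1,-0.1,11.3,0],[-1,-0.1,-0.1,11.3,0],[-1,-0.1,-0.1,11.3,0]]
  ]
}}

```text
time_s: 26.25
tool_pos: [551.9, -434.3, 181.9]
orientation: [[0.651, -0.759, -0.002], [-0.759, -0.651, 0.002], [-0.003, 0.0, -1.0]]
wrist_force: [1.4, 3.8, 6.4]
opening: 0.154
```

```bash
python3 - <<'E'
from h import *
plan([])
overlay(["scene"],135,"o6",pad=45,k=3)
E
```

```text
t 26.2 tcp [ 551.9 -434.3  181.9] a -49.4 open 0.15 F [1.4 3.8 6.4] j [-41.  43.  65.   0.  72.   8.]
jug origin [ 504.5 -474.3   13. ] front -139.4
```

View pics/o6_scene.png

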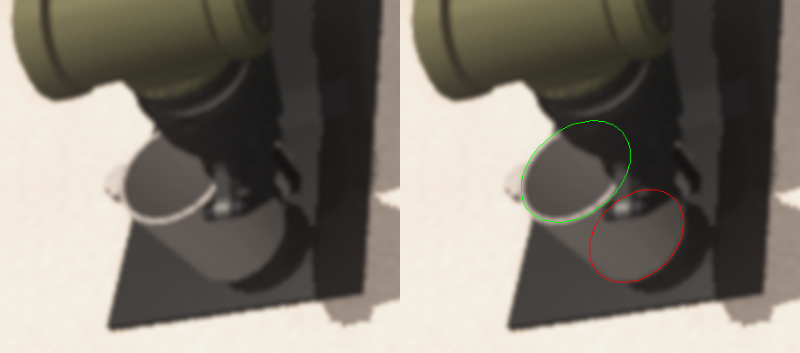

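Emit:
{"op": "move_arm", "data": {
  "motion": [
    [[-1,0,0,0.2,0],[-1,0,0,0.2,0],[-0.5,0,0,0.2,0],[0,0,0,0.2,0],[0,0,0,0.2,0],[0,0,0,0.2,0],[0,0,0,-2,0],[0,0,0,-5,0],[0,0,0,-9,0],[0,0,0,-13,0],[0,0,0,-16,0],[0,0,0,-16,0]]
  ]
}}

```text
time_s: 27.5
tool_pos: [552.4, -434.9, 347.4]
orientation: [[0.651, -0.759, 0.004], [-0.759, -0.651, -0.004], [0.005, -0.001, -1.0]]
wrist_force: [0.3, 0.4, -0.4]
opening: 0.5
```

```bash
python3 - <<'E'
from h import *
plan([])
im=vision.snapshot("scene");cv2.imwrite("pics/s8.png",im[:,:,::-1])
im=vision.snapshot("wrist");cv2.imwrite("pics/w8.png",im[:,:,::-1])
E
```

```text
t 27.5 tcp [ 552.4 -434.9  347.4] a -49.4 open 0.5 F [ 0.3  0.4 -0.4] j [-41.  37.  53.   0.  90.   8.]
```

View pics/s8.png

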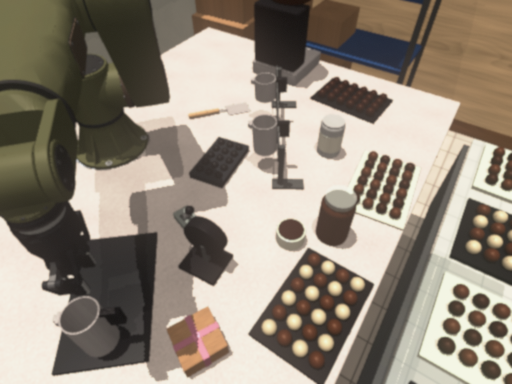

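View pics/w8.png

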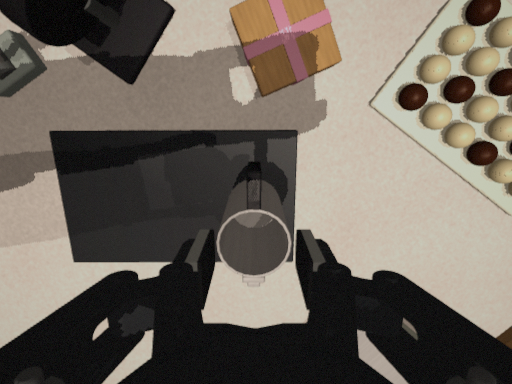

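Tall stands upright on the board's far end. Now the medium jug.

```bash
python3 - <<'E'
from h import *
rows([(548,237,335,-60,16),(548,237,335,-60,2)],hand=1)
E
```

```text
18 [[1, -3.2, -2.7, 0.0, 0.01], [1, -6.4, -5.4, 0.1, 0.02], [1, -9.6, -8.1, 0.1, 0.03], [1, -12.8, -10.8, 0.2, 0.05], [1, -16.0, -13.6, 0.2, 0.06], [1, -19.2, -16.3, 0.3, 0.07], [1, -22.4, -19.0, 0.3, 0.08], [1, -25.6, -21.7, 0.4, 0.09], [1, -28.8, -24.4, 0.4, 0.1], [1, -32.0, -27.1, 0.5, 0.12], [1, -35.2, -29.8, 0.5, 0.13], [1, -38.4, -32.5, 0.6, 0.14], [1, -41.7, -35.3, 0.6, 0.15], [1, -44.9, -38.0, 0.7, 0.16], [1, -48.1, -40.7, 0.7, 0.17], [1, -51.3, -43.4, 0.8, 0.18], [1, -51.3, -43.4, 0.8, 0.18], [1, -51.3, -43.4, 0.8, 0.18]]
```

Emit:
{"op": "move_arm", "data": {
  "motion": [
    [[1,-3.2,-2.7,0.0,0.01],[1,-6.4,-5.4,0.1,0.02],[1,-9.6,-8.1,0.1,0.03],[1,-12.8,-10.8,0.2,0.05],[1,-16.0,-13.6,0.2,0.06],[1,-19.2,-16.3,0.3,0.07],[1,-22.4,-19.0,0.3,0.08],[1,-25.6,-21.7,0.4,0.09],[1,-28.8,-24.4,0.4,0.1],[1,-32.0,-27.1,0.5,0.12],[1,-35.2,-29.8,0.5,0.13],[1,-38.4,-32.5,0.6,0.14],[1,-41.7,-35.3,0.6,0.15],[1,-44.9,-38.0,0.7,0.16],[1,-48.1,-40.7,0.7,0.17],[1,-51.3,-43.4,0.8,0.18],[1,-51.3,-43.4,0.8,0.18],[1,-51.3,-43.4,0.8,0.18]]
  ]
}}

```text
time_s: 29.4
tool_pos: [547.5, 237.8, 333.2]
orientation: [[0.506, -0.863, -0.004], [-0.863, -0.506, 0.0], [-0.002, 0.003, -1.0]]
wrist_force: [-0.6, -0.0, 0.8]
opening: 1.0
```

```bash
python3 - <<'E'
from h import *
np.set_printoptions(precision=1,suppress=True)
plan([])
a=vision.snapshot("wrist");C=cam("wrist")
cv2.imwrite("pics/w9.png",a[:,:,::-1])
for th in ["jug_medium_grip","jug_medium"]:
    for q in vision.spot_point("wrist",th)[:3]: print(th,np.round(q['centre'][::-1],1),round(q['p'],2),atz(C,*q['centre'][::-1],157))
print(proj(C,[[554.5,238,157],[554.5,238,177]]))
E
```

```text
t 29.4 tcp [547.5 237.8 333.2] a -59.6 open 1.0 F [-0.6 -0.   0.8] j [20. 22. 77.  0. 81. 80.]
jug_medium_grip [259.8 185.5] 0.94 [554.1 236.4 157. ]
jug_medium [257.  212.1] 0.57 [531.7 226.1 157. ]
[[258.5 184.2]
 [258.7 190.2]]
```

View pics/w9.png

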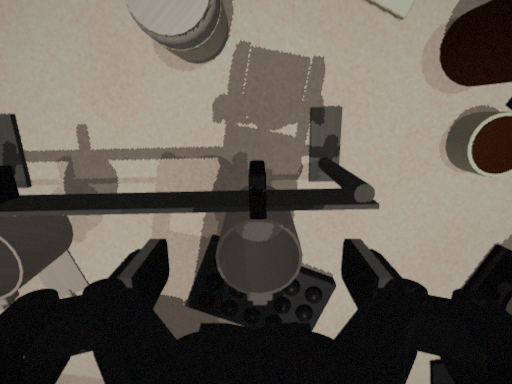

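```bash
python3 - <<'E'
from h import *
plan([(554.8,237.6,211,-60)])
E
```

```text
t 29.6 tcp [547.9 236.3 334.3] a -59.8 open 1.0 F [ 0.1 -0.1  0.8] j [20. 22. 77.  0. 81. 80.]
   [0.25, -0.68, 12.33] 0.004
```

Emit:
{"op": "move_arm", "data": {
  "motion": [
    [[1,0.25,-0.7,3,0],[1,0.25,-0.7,6,0],[1,0.25,-0.7,9,0],[1,0.25,-0.7,11,0],[1,0.25,-0.7,12.3,0],[1,0.25,-0.7,12.3,0],[-1,0.25,-0.7,12.3,0],[-1,0.25,-0.7,12.3,0],[-1,0.25,-0.7,12.3,0],[-1,0.25,-0.7,12.3,0],[-1,0.25,-0.7,12.3,0],[-1,0.25,-0.7,12.3,0],[-1,0.25,-0.7,12.3,0],[-1,0.25,-0.7,12.3,0]]
  ]
}}

```text
time_s: 30.95
tool_pos: [555.1, 238.1, 211.9]
orientation: [[0.503, -0.864, -0.001], [-0.864, -0.503, 0.002], [-0.002, 0.0, -1.0]]
wrist_force: [0.2, 5.1, 5.9]
opening: 0.16
```

```bash
python3 - <<'E'
from h import *
plan([])
a=vision.snapshot("wrist");cv2.imwrite("pics/w10.png",a[:,:,::-1])
E
```

```text
t 30.9 tcp [555.1 238.1 211.9] a -59.8 open 0.16 F [0.2 5.1 5.9] j [20. 29. 84.  0. 68. 79.]
```

View pics/w10.png

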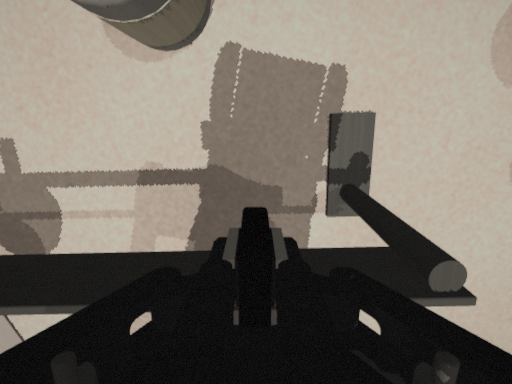

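Gripped (0.16). Lift and clear.

Emit:
{"op": "move_arm", "data": {
  "motion": [
    [[-1,0,0,-1.5,0],[-1,0,0,-3,0],[-1,0,0,-4.5,0],[-1,0,0,-6,0],[-1,0,0,-6.5,0],[-1,0,0,-6.5,0],[-1,0,2,-6.5,0],[-1,0,4,-6.5,0],[-1,0,6,-6.5,0],[-1,0,8,-6.5,0],[-1,0,10,-6.5,0],[-1,0,12,-6.5,0],[-1,0,12,-6.5,0]]
  ]
}}

```text
time_s: 32.3
tool_pos: [450.4, 176.8, 278.0]
orientation: [[0.503, -0.864, -0.0], [-0.864, -0.503, 0.002], [-0.002, -0.001, -1.0]]
wrist_force: [0.4, 0.3, -2.1]
opening: 0.153
```

```bash
python3 - <<'E'
from h import *
plan([])
overlay(["scene"],105,"o7",pad=45,k=3)
c=cen();x,y,a=tool(c,N+90)
z=12+53.9+85
print(z)
rows([(x,y,250,a,12),(x,y,z,a,5),(x,y,z,a,1)])
E
```

```text
t 32.3 tcp [450.4 176.8 278. ] a -59.8 open 0.15 F [ 0.4  0.3 -2.1] j [17. 10. 99.  0. 70. 77.]
jug origin [396.8 145.9 139. ] front -149.8
150.9
18 [[-1, 2.2, -0.3, 0.2, 0.04], [-1, 4.4, -0.7, 0.5, 0.07], [-1, 6.6, -1.0, 0.7, 0.11], [-1, 8.8, -1.3, 0.9, 0.15], [-1, 11.0, -1.7, 1.2, 0.18], [-1, 13.2, -2.0, 1.4, 0.22], [-1, 15.4, -2.3, 1.6, 0.26], [-1, 17.5, -2.7, 1.8, 0.29], [-1, 19.7, -3.0, 2.1, 0.33], [-1, 21.9, -3.3, 2.3, 0.37], [-1, 24.1, -3.7, 2.5, 0.4], [-1, 26.3, -4.0, 2.8, 0.44], [-1, 26.3, -4.0, 4.7, 0.44], [-1, 26.3, -4.0, 6.7, 0.44], [-1, 26.3, -4.0, 8.7, 0.44], [-1, 26.3, -4.0, 10.7, 0.44], [-1, 26.3, -4.0, 12.7, 0.44], [-1, 26.3, -4.0, 12.7, 0.44]]
```

View pics/o7_scene.png

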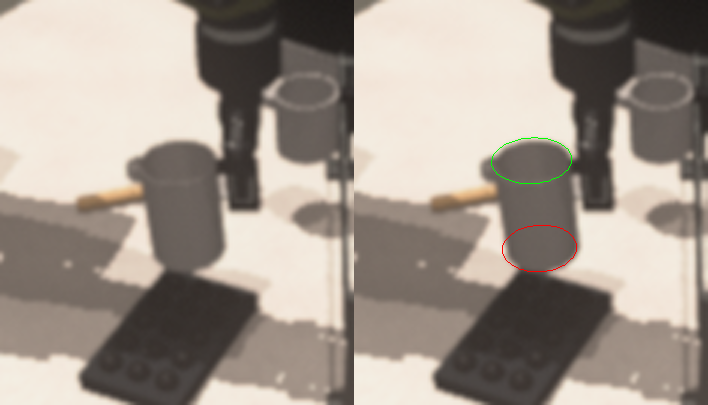

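Emit:
{"op": "move_arm", "data": {
  "motion": [
    [[-1,2.2,-0.3,0.2,0.04],[-1,4.4,-0.7,0.5,0.07],[-1,6.6,-1.0,0.7,0.11],[-1,8.8,-1.3,0.9,0.15],[-1,11.0,-1.7,1.2,0.18],[-1,13.2,-2.0,1.4,0.22],[-1,15.4,-2.3,1.6,0.26],[-1,17.5,-2.7,1.8,0.29],[-1,19.7,-3.0,2.1,0.33],[-1,21.9,-3.3,2.3,0.37],[-1,24.1,-3.7,2.5,0.4],[-1,26.3,-4.0,2.8,0.44],[-1,26.3,-4.0,4.7,0.44],[-1,26.3,-4.0,6.7,0.44],[-1,26.3,-4.0,8.7,0.44],[-1,26.3,-4.0,10.7,0.44],[-1,26.3,-4.0,12.7,0.44],[-1,26.3,-4.0,12.7,0.44]]
  ]
}}

```text
time_s: 34.15
tool_pos: [617.9, -29.5, 148.1]
orientation: [[0.087, -0.996, -0.004], [-0.996, -0.087, 0.003], [-0.003, 0.003, -1.0]]
wrist_force: [-0.2, -0.4, -2.7]
opening: 0.156
```

```bash
python3 - <<'E'
from h import *
c=cen();x,y,a=tool(c,N+90)
overlay(["scene"],105,"o8",pad=45,k=3)
plan([(x,y,151,a)])
E
```

```text
jug origin [555.6 -34.5   9.4] front -175.0
t 34.2 tcp [618.4 -29.6 150. ] a -85.0 open 0.16 F [ 0.2 -0.8 -1.7] j [-6. 35. 83.  0. 62. 79.]
   [0.04, 0.02, -0.1] -0.0
```

View pics/o8_scene.png

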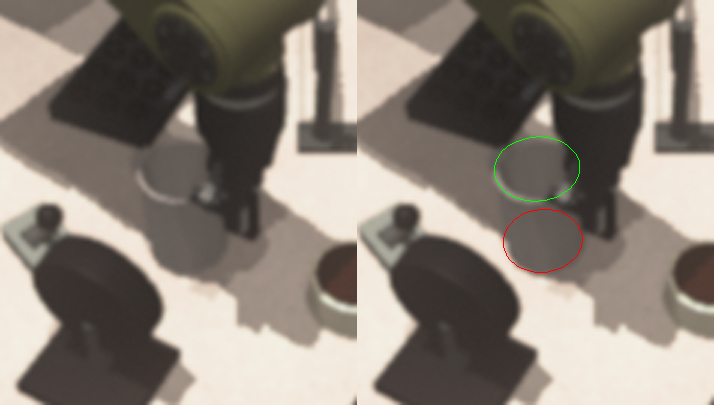

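Emit:
{"op": "move_arm", "data": {
  "motion": [
    [[-1,0,0,-0.3,0],[-1,0,0,-0.3,0],[-1,0,0,-0.3,0],[-1,0,0,-0.3,0],[-1,0,0,-0.3,0],[-1,0,0,-0.3,0],[-1,0,0,-0.3,0],[-1,0,0,-0.3,0],[-1,0,0,-0.3,0],[-1,0,0,-0.3,0],[-1,0,0,-0.3,0],[-1,0,0,-0.3,0],[-1,0,0,-0.3,0],[-1,0,0,-0.3,0]]
  ]
}}

```text
time_s: 35.6
tool_pos: [618.4, -29.6, 153.0]
orientation: [[0.087, -0.996, -0.001], [-0.996, -0.087, 0.002], [-0.002, 0.001, -1.0]]
wrist_force: [-0.5, 0.3, -3.0]
opening: 0.155
```

```bash
python3 - <<'E'
from h import *
c=cen()
plan([])
rows(arc(c,N+90,N+180,154,13))
E
```

```text
t 35.6 tcp [618.4 -29.6 153. ] a -85.0 open 0.16 F [-0.5  0.3 -3. ] j [-6. 35. 83.  0. 62. 79.]
13 [[-1, -0.7, 0.1, -0.1, -0.12], [-1, -1.4, 0.2, -0.1, -0.24], [-1, -2.2, 0.4, -0.1, -0.36], [-1, -2.8, 0.7, -0.1, -0.48], [-1, -3.5, 1.1, -0.1, -0.6], [-1, -4.1, 1.6, -0.1, -0.73], [-1, -4.6, 2.1, -0.1, -0.85], [-1, -5.1, 2.7, -0.1, -0.97], [-1, -5.4, 3.3, -0.1, -1.09], [-1, -5.8, 4.0, -0.1, -1.21], [-1, -6.0, 4.7, -0.1, -1.33], [-1, -6.1, 5.5, -0.1, -1.45], [-1, -6.2, 6.2, -0.1, -1.57]]
```

Emit:
{"op": "move_arm", "data": {
  "motion": [
    [[-1,-0.7,0.1,-0.1,-0.12],[-1,-1.4,0.2,-0.1,-0.24],[-1,-2.2,0.4,-0.1,-0.36],[-1,-2.8,0.7,-0.1,-0.48],[-1,-3.5,1.1,-0.1,-0.6],[-1,-4.1,1.6,-0.1,-0.73],[-1,-4.6,2.1,-0.1,-0.85],[-1,-5.1,2.7,-0.1,-0.97],[-1,-5.4,3.3,-0.1,-1.09],[-1,-5.8,4.0,-0.1,-1.21],[-1,-6.0,4.7,-0.1,-1.33],[-1,-6.1,5.5,-0.1,-1.45],[-1,-6.2,6.2,-0.1,-1.57],[-1,-6.2,6.2,-0.1,-1.57],[-1,-6.2,6.2,-0.1,-1.57]]
  ]
}}

```text
time_s: 37.1
tool_pos: [551.5, 26.8, 154.4]
orientation: [[0.997, 0.083, -0.001], [0.083, -0.997, 0.002], [-0.001, -0.002, -1.0]]
wrist_force: [-0.3, 0.3, -2.3]
opening: 0.156
```

```bash
python3 - <<'E'
from h import *
c=cen();x,y,a=tool(c,N+180)
overlay(["scene"],105,"o9",pad=45,k=3)
plan([(x,y,154,a)])
E
```

```text
jug origin [556.5 -34.7  15.3] front -85.3
t 37.1 tcp [551.6  26.7 154.3] a 4.8 open 0.15 F [ 0.2 -1.3 -3.4] j [-1. 27. 95.  0. 58. -6.]
   [-0.05, 0.04, 0.03] -0.004
```

View pics/o9_scene.png

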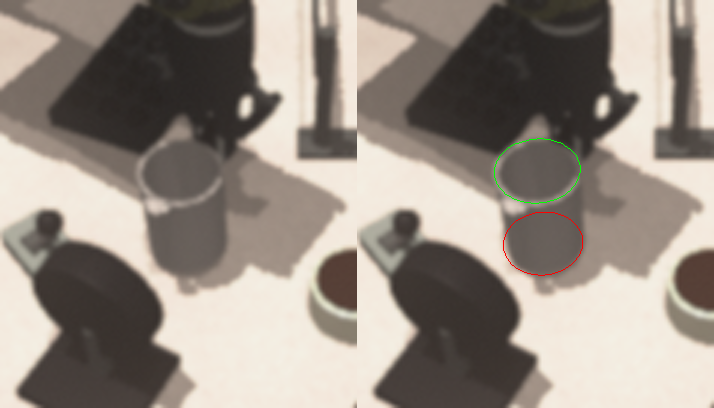

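Good; hold the front, then turn.

Emit:
{"op": "move_arm", "data": {
  "motion": [
    [[-1,0,0,0,0],[-1,0,0,0,0],[-1,0,0,0,0],[-1,0,0,0,0],[-1,0,0,0,0],[-1,0,0,0,0],[-1,0,0,0,0],[-1,0,0,0,0],[-1,0,0,0,0],[-1,0,0,0,0],[-1,0,0,0,0],[-1,0,0,0,0],[-1,0,0,0,0],[-1,0,0,0,0]]
  ]
}}

```text
time_s: 38.55
tool_pos: [551.6, 26.7, 154.3]
orientation: [[0.997, 0.083, -0.001], [0.083, -0.997, 0.002], [-0.001, -0.002, -1.0]]
wrist_force: [-0.3, -0.2, -2.6]
opening: 0.156
```

```bash
python3 - <<'E'
from h import *
c=cen()
plan([])
rows(arc(c,N+180,N+270,154,13))
E
```

```text
t 38.5 tcp [551.6  26.7 154.3] a 4.8 open 0.16 F [-0.3 -0.2 -2.6] j [-1. 27. 95.  0. 58. -6.]
13 [[-1, -0.8, 0.1, 0.0, -0.13], [-1, -1.5, 0.2, 0.0, -0.25], [-1, -2.2, 0.5, 0.0, -0.37], [-1, -2.9, 0.8, 0.0, -0.49], [-1, -3.6, 1.2, 0.0, -0.61], [-1, -4.2, 1.6, 0.0, -0.73], [-1, -4.7, 2.1, 0.0, -0.85], [-1, -5.1, 2.7, 0.0, -0.97], [-1, -5.5, 3.4, 0.0, -1.09], [-1, -5.8, 4.1, 0.0, -1.21], [-1, -6.0, 4.8, 0.0, -1.33], [-1, -6.2, 5.5, 0.0, -1.45], [-1, -6.2, 6.3, 0.0, -1.58]]
```

Emit:
{"op": "move_arm", "data": {
  "motion": [
    [[-1,-0.8,0.1,0.0,-0.13],[-1,-1.5,0.2,0.0,-0.25],[-1,-2.2,0.5,0.0,-0.37],[-1,-2.9,0.8,0.0,-0.49],[-1,-3.6,1.2,0.0,-0.61],[-1,-4.2,1.6,0.0,-0.73],[-1,-4.7,2.1,0.0,-0.85],[-1,-5.1,2.7,0.0,-0.97],[-1,-5.5,3.4,0.0,-1.09],[-1,-5.8,4.1,0.0,-1.21],[-1,-6.0,4.8,0.0,-1.33],[-1,-6.2,5.5,0.0,-1.45],[-1,-6.2,6.3,0.0,-1.58],[-1,-6.2,6.3,0.0,-1.58],[-1,-6.2,6.3,0.0,-1.58]]
  ]
}}

```text
time_s: 40.05
tool_pos: [495.0, -41.1, 154.2]
orientation: [[-0.088, 0.996, -0.001], [0.996, 0.088, 0.002], [0.002, -0.001, -1.0]]
wrist_force: [0.1, -0.6, -1.8]
opening: 0.154
```

```bash
python3 - <<'E'
from h import *
c=cen();x,y,a=tool(c,N+270)
overlay(["scene"],105,"o10",pad=45,k=3)
plan([(x,y,154,a)])
E
```

```text
jug origin [556.6 -35.3  15.2] front 5.0
t 40.1 tcp [495.  -40.9 154.2] a 95.1 open 0.16 F [ 0.   0.2 -2.5] j [  -9.   21.  104.    0.   55. -104.]
   [0.01, -0.02, 0.02] 0.001
```

View pics/o10_scene.png

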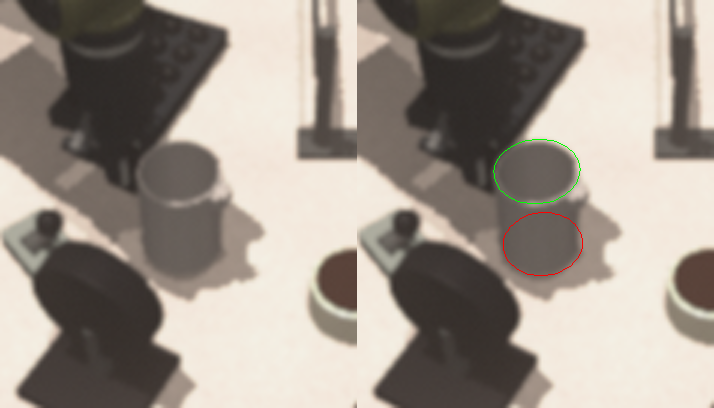

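Emit:
{"op": "move_arm", "data": {
  "motion": [
    [[-1,0,0,0,0],[-1,0,0,0,0],[-1,0,0,0,0],[-1,0,0,0,0],[-1,0,0,0,0],[-1,0,0,0,0],[-1,0,0,0,0],[-1,0,0,0,0],[-1,0,0,0,0],[-1,0,0,0,0],[-1,0,0,0,0],[-1,0,0,0,0],[-1,0,0,0,0],[-1,0,0,0,0]]
  ]
}}

```text
time_s: 41.5
tool_pos: [495.0, -40.9, 154.2]
orientation: [[-0.088, 0.996, -0.001], [0.996, 0.088, 0.002], [0.002, -0.001, -1.0]]
wrist_force: [-0.7, -0.3, -3.2]
opening: 0.152
```

```bash
python3 - <<'E'
from h import *
c=cen()
plan([]); board()
jpath(c,5,154,[(*c,266,5,5),(420,-45,266,-95,14)])
cv2.imwrite("pics/t11.png",vision.snapshot("top")[:,:,::-1])
E
```

```text
t 41.5 tcp [495.  -40.9 154.2] a 95.1 open 0.15 F [-0.7 -0.3 -3.2] j [  -9.   21.  104.    0.   55. -104.]
top 0.79 centre [ 438.8 -385.1] size [205. 343.] long axis -49.3
scene 0.78 centre [ 440.9 -387.2] size [201. 341.] long axis -49.2
19 [[-1, 0.0, -0.0, -2.2, 0.0], [-1, 0.0, -0.0, -4.5, 0.0], [-1, 0.0, -0.0, -6.7, 0.0], [-1, 0.0, -0.0, -8.9, 0.0], [-1, 0.0, -0.0, -11.2, 0.0], [-1, 0.8, -1.0, -11.2, 0.13], [-1, 1.6, -1.8, -11.2, 0.25], [-1, 2.4, -2.5, -11.2, 0.38], [-1, 3.1, -3.2, -11.2, 0.5], [-1, 3.7, -3.7, -11.2, 0.62], [-1, 4.4, -4.2, -11.2, 0.75], [-1, 4.9, -4.7, -11.2, 0.87], [-1, 5.4, -5.0, -11.2, 1.0], [-1, 5.8, -5.3, -11.2, 1.12], [-1, 6.1, -5.6, -11.2, 1.25], [-1, 6.3, -5.8, -11.2, 1.37], [-1, 6.4, -6.0, -11.2, 1.5], [-1, 6.5, -6.2, -11.2, 1.62], [-1, 6.4, -6.4, -11.2, 1.75]]
```

View pics/t11.png

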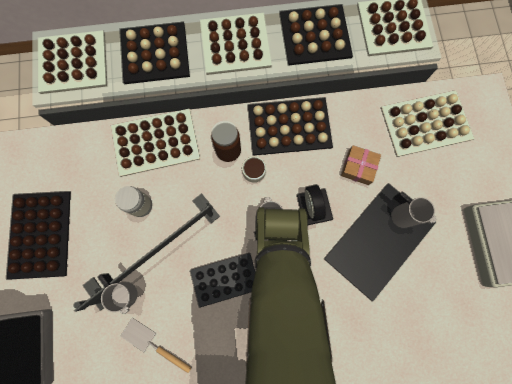

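Emit:
{"op": "move_arm", "data": {
  "motion": [
    [[-1,0,0,-2.2,0],[-1,0,0,-4.5,0],[-1,0,0,-6.7,0],[-1,0,0,-9.0,0],[-1,0,0,-11.2,0],[-1,0.8,-1.0,-11.2,0.12],[-1,1.6,-1.8,-11.2,0.25],[-1,2.4,-2.5,-11.2,0.37],[-1,3.1,-3.2,-11.2,0.5],[-1,3.7,-3.7,-11.2,0.62],[-1,4.4,-4.2,-11.2,0.75],[-1,4.9,-4.7,-11.2,0.87],[-1,5.4,-5.0,-11.2,1.0],[-1,5.8,-5.3,-11.2,1.12],[-1,6.1,-5.6,-11.2,1.25],[-1,6.3,-5.8,-11.2,1.37],[-1,6.4,-6.0,-11.2,1.5],[-1,6.5,-6.2,-11.2,1.62],[-1,6.4,-6.4,-11.2,1.75],[-1,6.4,-6.4,-11.2,1.75]]
  ]
}}

```text
time_s: 43.75
tool_pos: [425.6, 16.9, 266.5]
orientation: [[0.996, -0.093, -0.001], [-0.093, -0.996, 0.002], [-0.001, -0.002, -1.0]]
wrist_force: [-0.4, -0.2, -2.7]
opening: 0.157
```

```bash
python3 - <<'E'
from h import *
plan([])
jpath((420,-45),-95,266,[(385,-160,266,-139.5,6),(433,-393,266,-139.5,11),(433,-393,266,-139.5,1)])
E
```

```text
t 43.8 tcp [425.6  16.9 266.5] a -5.3 open 0.16 F [-0.4 -0.2 -2.7] j [ -3.   3. 109.   0.  68.   3.]
18 [[-1, 0.4, 2.0, 0.0, 0.12], [-1, 0.8, 4.1, 0.0, 0.25], [-1, 1.1, 6.3, 0.0, 0.38], [-1, 1.4, 8.7, 0.0, 0.51], [-1, 1.7, 11.1, 0.0, 0.64], [-1, 1.9, 13.5, 0.0, 0.77], [-1, 2.6, 15.6, 0.0, 0.77], [-1, 3.2, 17.7, 0.0, 0.77], [-1, 3.8, 19.7, -0.0, 0.77], [-1, 4.4, 21.8, -0.0, 0.77], [-1, 5.1, 23.9, -0.0, 0.77], [-1, 5.7, 26.0, -0.0, 0.77], [-1, 6.3, 28.0, -0.0, 0.77], [-1, 7.0, 30.1, -0.0, 0.77], [-1, 7.6, 32.2, -0.0, 0.77], [-1, 8.2, 34.2, -0.0, 0.77], [-1, 8.9, 36.3, -0.0, 0.77], [-1, 8.9, 36.3, -0.0, 0.77]]
```

Emit:
{"op": "move_arm", "data": {
  "motion": [
    [[-1,0.4,2.0,0.0,0.12],[-1,0.8,4.1,0.0,0.25],[-1,1.1,6.3,0.0,0.38],[-1,1.4,8.7,0.0,0.51],[-1,1.7,11.1,0.0,0.64],[-1,1.9,13.5,0.0,0.77],[-1,2.6,15.6,0.0,0.77],[-1,3.2,17.7,0.0,0.77],[-1,3.8,19.7,0,0.77],[-1,4.4,21.8,0,0.77],[-1,5.1,23.9,0,0.77],[-1,5.7,26.0,0,0.77],[-1,6.3,28.0,0,0.77],[-1,7.0,30.1,0,0.77],[-1,7.6,32.2,0,0.77],[-1,8.2,34.2,0,0.77],[-1,8.9,36.3,0,0.77],[-1,8.9,36.3,0,0.77],[-1,8.9,36.3,0,0.77]]
  ]
}}

```text
time_s: 45.65
tool_pos: [480.4, -352.8, 265.0]
orientation: [[0.652, -0.758, -0.001], [-0.758, -0.652, 0.003], [-0.003, -0.001, -1.0]]
wrist_force: [0.2, 1.0, -2.8]
opening: 0.151
```

```bash
python3 - <<'E'
from h import *
x,y,a=tool((433,-393),-139.5)
plan([(x,y,152,a),(x,y,148,a)])
board()
overlay(["scene"],105,"o12",pad=55,k=3)
E
```

```text
t 45.6 tcp [ 480.4 -352.8  265. ] a -49.3 open 0.15 F [ 0.2  1.  -2.8] j [-40.  25.  82.   0.  73.   9.]
   [0.01, 0.03, 11.3] 0.003
   [0.01, 0.03, 11.7] 0.003
top 0.84 centre [ 461.7 -365.3] size [142. 338.] long axis -49.5
scene 0.82 centre [ 441.5 -386.7] size [203. 344.] long axis -49.8
jug origin [ 433.4 -392.3  126.7] front -139.4
```

View pics/o12_scene.png

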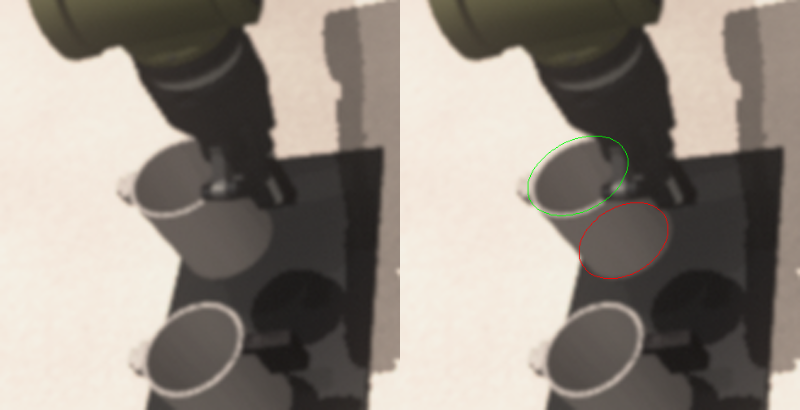

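Aligned. Lower onto the board.

Emit:
{"op": "move_arm", "data": {
  "motion": [
    [[-1,0,0,3,0],[-1,0,0,6,0],[-1,0,0,9,0],[-1,0,0,10.5,0],[-1,0,0,11,0],[-1,0,0,11.3,0],[-1,0,0,11.5,0],[-1,0,0,11.5,0],[-1,0,0,11.5,0]]
  ]
}}

```text
time_s: 46.8
tool_pos: [481.2, -352.2, 152.6]
orientation: [[0.651, -0.759, 0.002], [-0.759, -0.651, 0.001], [0.001, -0.002, -1.0]]
wrist_force: [2.3, 5.0, 6.8]
opening: 0.154
```

```bash
python3 - <<'E'
from h import *
plan([])
E
```

```text
t 46.8 tcp [ 481.2 -352.2  152.6] a -49.4 open 0.15 F [2.3 5.  6.8] j [-40.  32.  87.   0.  60.  10.]
```

Emit:
{"op": "move_arm", "data": {
  "motion": [
    [[-1,0,0,0.2,0],[-1,0,0,0.2,0],[-0.5,0,0,0.2,0],[0,0,0,0.2,0],[0,0,0,0.2,0],[0,0,0,0.2,0],[0,0,0,-2,0],[0,0,0,-5,0],[0,0,0,-9,0],[0,0,0,-13,0],[0,0,0,-17,0],[0,0,0,-19,0],[0,0,0,-19,0]]
  ]
}}

```text
time_s: 48.1
tool_pos: [481.2, -352.6, 346.0]
orientation: [[0.651, -0.759, 0.006], [-0.759, -0.651, -0.003], [0.006, -0.003, -1.0]]
wrist_force: [0.2, -0.7, -0.6]
opening: 0.498
```

```bash
python3 - <<'E'
from h import *
im=vision.snapshot("wrist");cv2.imwrite("pics/w13.png",im[:,:,::-1])
x,y=425,450
plan([])
rows([(475,30,345,-55,11),(423,452,335,-60,12)],hand=1)
E
```

```text
t 48.1 tcp [ 480.9 -352.4  343.5] a -49.4 open 0.51 F [ 0.   0.6 -0.3] j [-40.  22.  76.   0.  82.  10.]
23 [[1, -2.7, -2.2, -0.0, 0.01], [1, -5.3, -4.4, -0.0, 0.02], [1, -8.0, -6.7, -0.0, 0.03], [1, -10.7, -8.9, -0.1, 0.04], [1, -13.4, -11.1, -0.1, 0.04], [1, -16.0, -13.3, -0.1, 0.05], [1, -18.7, -15.6, -0.1, 0.06], [1, -21.4, -17.8, -0.1, 0.07], [1, -24.1, -20.0, -0.1, 0.08], [1, -26.7, -22.2, -0.2, 0.09], [1, -29.4, -24.5, -0.2, 0.1], [1, -32.4, -26.4, -0.1, 0.11], [1, -35.3, -28.4, -0.0, 0.11], [1, -38.3, -30.3, 0.1, 0.12], [1, -41.2, -32.3, 0.1, 0.13], [1, -44.2, -34.3, 0.2, 0.13], [1, -47.1, -36.2, 0.3, 0.14], [1, -50.1, -38.2, 0.4, 0.15], [1, -53.0, -40.2, 0.5, 0.16], [1, -56.0, -42.1, 0.5, 0.16], [1, -58.9, -44.1, 0.6, 0.17], [1, -61.9, -46.0, 0.7, 0.18], [1, -64.8, -48.0, 0.8, 0.19]]
```

View pics/w13.png

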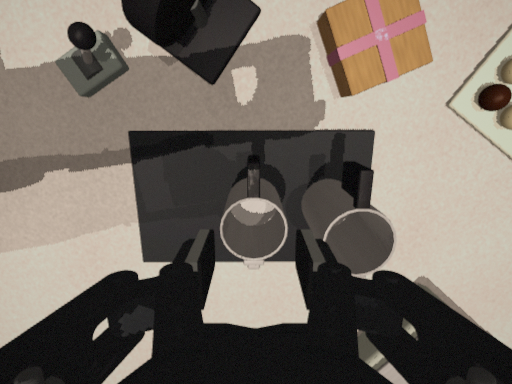

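Both jugs stand on the board. On to the short jug.

Emit:
{"op": "move_arm", "data": {
  "motion": [
    [[1,-3.5,-3,0,0.01],[1,-7,-6,0,0.02],[1,-10.5,-9,0,0.03],[1,-14,-12,0,0.04],[1,-17.5,-14.5,0,0.06],[1,-21,-17.5,0,0.07],[1,-24.5,-20.3,0,0.08],[1,-28,-23.2,0,0.1],[1,-31.5,-25.8,0,0.11],[1,-35,-28.2,0,0.12],[1,-38.5,-30.5,0.1,0.13],[1,-42,-32.8,0.2,0.14],[1,-45.5,-35.2,0.3,0.15],[1,-49,-37.5,0.4,0.16],[1,-52.5,-39.8,0.5,0.17],[1,-56,-42.1,0.6,0.18],[1,-59.5,-44.4,0.7,0.19],[1,-63,-46.8,0.8,0.19],[1,-64.8,-48,0.8,0.19],[1,-64.8,-48,0.8,0.19]]
  ]
}}

```text
time_s: 50.15
tool_pos: [422.0, 454.1, 332.2]
orientation: [[0.499, -0.867, 0.001], [-0.867, -0.499, -0.003], [0.003, 0.001, -1.0]]
wrist_force: [0.1, -0.3, 0.0]
opening: 1.0
```

```bash
python3 - <<'E'
from h import *
np.set_printoptions(precision=1,suppress=True)
a=vision.snapshot("wrist");C=cam("wrist")
cv2.imwrite("pics/w14.png",a[:,:,::-1])
for th in ["jug_short_grip","jug_short"]:
    for q in vision.spot_point("wrist",th)[:3]: print(th,np.round(q['centre'][::-1],1),round(q['p'],2),atz(C,*q['centre'][::-1],157))
p=(428.7,454.6); print(proj(C,[[*p,157],[*p,177]]))
plan([(*p,211,-60)])
E
```

```text
jug_short_grip [265.3 192.4] 0.84 [427.  444.3 157. ]
jug_short [264.7 231. ] 0.76 [395.3 426.4 157. ]
[[256.1 185. ]
 [256.3 191.1]]
t 50.3 tcp [423.2 451.3 333.8] a -60.3 open 1.0 F [ 0.   0.  -0.1] j [ 43.  25.  73.  -0.  82. 104.]
   [-0.05, -0.63, 12.28] -0.005
```

View pics/w14.png

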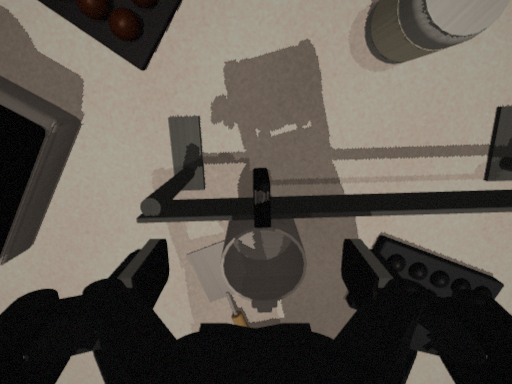

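```bash
python3 - <<'E'
from h import *
C=cam("wrist")
for p in [(426,446),(427,447)]: print(p,proj(C,[[*p,157],[*p,177]]).round(1).tolist())
plan([(426.3,446,211,-59)])
E
```

```text
(426, 446) [[261.4, 192.2], [262.0, 198.6]]
(427, 447) [[260.9, 190.7], [261.5, 197.0]]
t 50.3 tcp [423.2 451.3 333.8] a -60.3 open 1.0 F [ 0.   0.  -0.1] j [ 43.  25.  73.  -0.  82. 104.]
   [0.58, 0.01, 12.28] -0.022
```

Emit:
{"op": "move_arm", "data": {
  "motion": [
    [[1,0.6,0,3,-0.02],[1,0.6,0,6,-0.02],[1,0.6,0,9,-0.02],[1,0.6,0,11,-0.02],[1,0.6,0,12.3,-0.02],[1,0.6,0,12.3,-0.02],[-1,0.6,0,12.3,-0.02],[-1,0.6,0,12.3,-0.02],[-1,0.6,0,12.3,-0.02],[-1,0.6,0,12.3,-0.02],[-1,0.6,0,12.3,-0.02],[-1,0.6,0,12.3,-0.02],[-1,0.6,0,12.3,-0.02],[-1,0.6,0,12.3,-0.02]]
  ]
}}

```text
time_s: 51.7
tool_pos: [426.5, 446.2, 211.3]
orientation: [[0.513, -0.858, 0.003], [-0.858, -0.513, -0.001], [0.002, -0.002, -1.0]]
wrist_force: [-0.6, 4.5, 5.3]
opening: 0.154
```

```bash
python3 - <<'E'
from h import *
plan([])
a=vision.snapshot("wrist");cv2.imwrite("pics/w15.png",a[:,:,::-1])
E
```

```text
t 51.7 tcp [426.5 446.2 211.3] a -59.1 open 0.15 F [-0.6  4.5  5.3] j [ 43.  30.  81.  -0.  68. 102.]
```

View pics/w15.png

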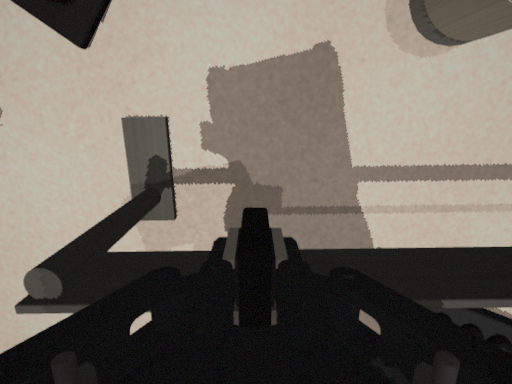

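Emit:
{"op": "move_arm", "data": {
  "motion": [
    [[-1,0,0,-1.5,0],[-1,0,0,-3,0],[-1,0,0,-4.5,0],[-1,0,0,-6,0],[-1,0,0,-6.5,0],[-1,0,0,-6.5,0],[-1,0,2,-6.5,0],[-1,0,4,-6.5,0],[-1,0,6,-6.5,0],[-1,0,8,-6.5,0],[-1,0,10,-6.5,0],[-1,0,12,-6.5,0],[-1,0,12,-6.5,0]]
  ]
}}

```text
time_s: 53.05
tool_pos: [321.9, 383.8, 275.6]
orientation: [[0.514, -0.858, 0.002], [-0.858, -0.514, -0.002], [0.003, -0.001, -1.0]]
wrist_force: [-0.2, -0.8, -3.2]
opening: 0.155
```

```bash
python3 - <<'E'
from h import *
plan([])
overlay(["scene"],75,"o16",pad=45,k=3)
c=cen();x,y,a=tool(c,N+90)
z=14+53.9+55
print(z)
rows([(400,180,240,-70,6),(x,y,220,a,8),(x,y,z,a,5),(x,y,z,a,1)])
E
```

```text
t 53.0 tcp [321.9 383.8 275.6] a -59.1 open 0.15 F [-0.2 -0.8 -3.2] j [ 46.  12.  97.  -0.  71. 105.]
jug origin [268.9 351.8 166.7] front -149.1
122.9
20 [[-1, 3.6, 0.6, 0.6, 0.03], [-1, 7.2, 1.3, 1.2, 0.06], [-1, 10.7, 1.9, 1.8, 0.1], [-1, 14.3, 2.6, 2.4, 0.13], [-1, 17.9, 3.2, 3.0, 0.16], [-1, 21.5, 3.9, 3.6, 0.19], [-1, 25.1, 2.9, 3.9, 0.22], [-1, 28.8, 1.9, 4.2, 0.26], [-1, 32.5, 0.9, 4.4, 0.29], [-1, 36.1, -0.1, 4.7, 0.32], [-1, 39.8, -1.1, 4.9, 0.35], [-1, 43.4, -2.1, 5.2, 0.39], [-1, 47.1, -3.1, 5.5, 0.42], [-1, 50.7, -4.0, 5.7, 0.45], [-1, 50.7, -4.0, 7.7, 0.45], [-1, 50.7, -4.0, 9.6, 0.45], [-1, 50.7, -4.0, 11.5, 0.45], [-1, 50.7, -4.0, 13.5, 0.45], [-1, 50.7, -4.0, 15.4, 0.45], [-1, 50.7, -4.0, 15.4, 0.45]]
```

View pics/o16_scene.png

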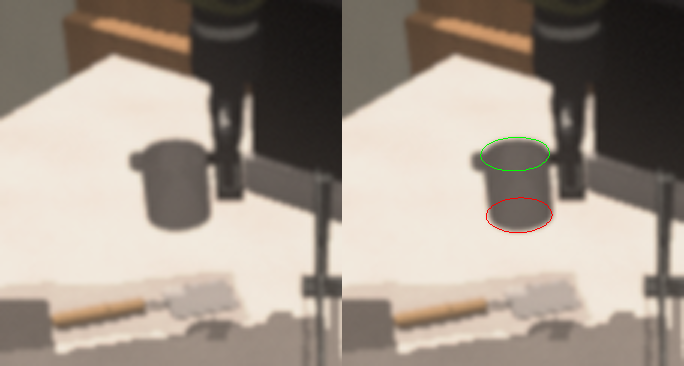

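Emit:
{"op": "move_arm", "data": {
  "motion": [
    [[-1,3.6,0.6,0.6,0.03],[-1,7.2,1.3,1.2,0.06],[-1,10.7,1.9,1.8,0.1],[-1,14.3,2.6,2.4,0.13],[-1,17.9,3.2,3.0,0.16],[-1,21.5,3.9,3.6,0.19],[-1,25.1,2.9,3.9,0.22],[-1,28.8,1.9,4.2,0.26],[-1,32.5,0.9,4.4,0.29],[-1,36.1,-0.1,4.7,0.32],[-1,39.8,-1.1,4.9,0.35],[-1,43.4,-2.1,5.2,0.39],[-1,47.1,-3.1,5.5,0.42],[-1,50.7,-4.0,5.7,0.45],[-1,50.7,-4.0,7.7,0.45],[-1,50.7,-4.0,9.6,0.45],[-1,50.7,-4.0,11.5,0.45],[-1,50.7,-4.0,13.5,0.45],[-1,50.7,-4.0,15.2,0.45],[-1,50.7,-4.0,15.2,0.45]]
  ]
}}

```text
time_s: 55.1
tool_pos: [617.4, -30.4, 122.1]
orientation: [[0.089, -0.996, -0.002], [-0.996, -0.089, -0.001], [0.0, 0.002, -1.0]]
wrist_force: [-0.2, 0.4, -2.6]
opening: 0.154
```

```bash
python3 - <<'E'
from h import *
c=cen();x,y,a=tool(c,N+90)
overlay(["scene"],75,"o17",pad=45,k=3)
plan([(x,y,123,a)])
E
```

```text
jug origin [555.5 -36.   13.3] front -174.9
t 55.1 tcp [618.  -30.4 123.8] a -84.9 open 0.16 F [-0.2 -0.3 -1.5] j [-6. 37. 84. -0. 59. 79.]
   [-0.03, -0.04, 0.08] 0.002
```

View pics/o17_scene.png

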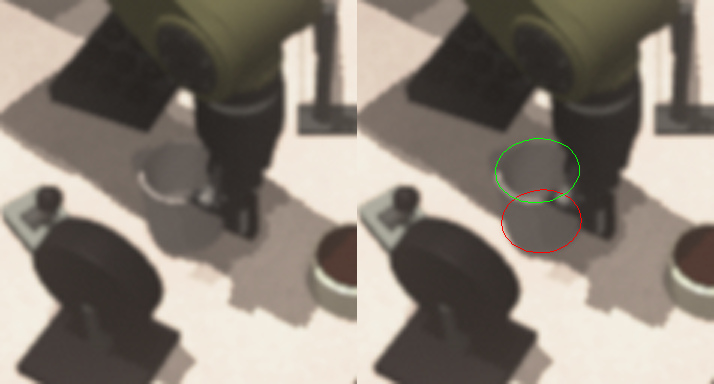

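Emit:
{"op": "move_arm", "data": {
  "motion": [
    [[-1,0,0,0,0],[-1,0,0,0,0],[-1,0,0,0,0],[-1,0,0,0,0],[-1,0,0,0,0],[-1,0,0,0,0],[-1,0,0,0,0],[-1,0,0,0,0],[-1,0,0,0,0],[-1,0,0,0,0],[-1,0,0,0,0],[-1,0,0,0,0],[-1,0,0,0,0],[-1,0,0,0,0]]
  ]
}}

```text
time_s: 56.55
tool_pos: [618.0, -30.4, 123.9]
orientation: [[0.089, -0.996, 0.001], [-0.996, -0.089, -0.001], [0.001, -0.0, -1.0]]
wrist_force: [0.1, 0.3, -2.1]
opening: 0.158
```

```bash
python3 - <<'E'
from h import *
c=cen()
plan([])
rows(arc(c,N+90,N+180,124,13))
E
```

```text
t 56.5 tcp [618.  -30.4 123.9] a -84.9 open 0.16 F [ 0.1  0.3 -2.1] j [-6. 37. 84. -0. 59. 79.]
13 [[-1, -0.8, 0.0, -0.0, -0.12], [-1, -1.5, 0.1, -0.0, -0.24], [-1, -2.2, 0.4, -0.0, -0.36], [-1, -2.9, 0.7, -0.0, -0.48], [-1, -3.6, 1.1, -0.0, -0.6], [-1, -4.1, 1.5, -0.0, -0.72], [-1, -4.7, 2.0, -0.0, -0.84], [-1, -5.1, 2.6, -0.0, -0.96], [-1, -5.5, 3.3, -0.0, -1.09], [-1, -5.8, 4.0, -0.0, -1.21], [-1, -6.1, 4.7, -0.0, -1.33], [-1, -6.2, 5.4, -0.0, -1.45], [-1, -6.2, 6.2, -0.0, -1.57]]
```

Emit:
{"op": "move_arm", "data": {
  "motion": [
    [[-1,-0.8,0.0,0,-0.12],[-1,-1.5,0.1,0,-0.24],[-1,-2.2,0.4,0,-0.36],[-1,-2.9,0.7,0,-0.48],[-1,-3.6,1.1,0,-0.6],[-1,-4.1,1.5,0,-0.72],[-1,-4.7,2.0,0,-0.84],[-1,-5.1,2.6,0,-0.96],[-1,-5.5,3.3,0,-1.09],[-1,-5.8,4.0,0,-1.21],[-1,-6.1,4.7,0,-1.33],[-1,-6.2,5.4,0,-1.45],[-1,-6.2,6.2,0,-1.57],[-1,-6.2,6.2,0,-1.57],[-1,-6.2,6.2,0,-1.57]]
  ]
}}

```text
time_s: 58.05
tool_pos: [550.9, 25.8, 123.9]
orientation: [[0.996, 0.085, 0.001], [0.085, -0.996, -0.001], [0.001, 0.001, -1.0]]
wrist_force: [0.3, -0.6, -1.2]
opening: 0.152
```

```bash
python3 - <<'E'
from h import *
c=cen();x,y,a=tool(c,N+180)
overlay(["scene"],75,"o18",pad=45,k=3)
plan([(x,y,123,a)])
E
```

```text
jug origin [556.3 -36.1  15.1] front -85.1
t 58.1 tcp [551.   25.8 123.9] a 4.9 open 0.16 F [-0.2 -0.6 -2. ] j [-1. 30. 96. -0. 54. -6.]
   [0.01, -0.05, 0.09] -0.002
```

View pics/o18_scene.png

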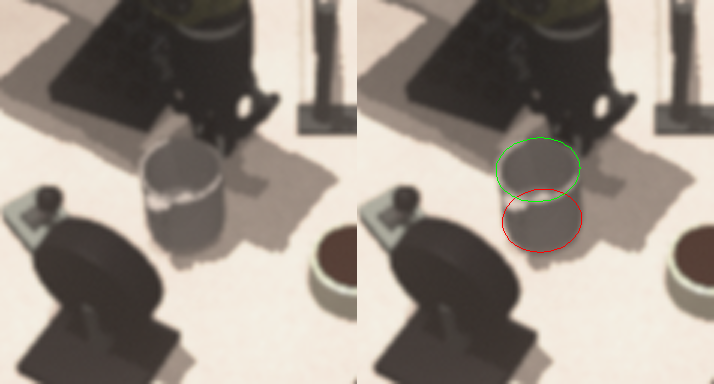

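Emit:
{"op": "move_arm", "data": {
  "motion": [
    [[-1,0,0,0,0],[-1,0,0,0,0],[-1,0,0,0,0],[-1,0,0,0,0],[-1,0,0,0,0],[-1,0,0,0,0],[-1,0,0,0,0],[-1,0,0,0,0],[-1,0,0,0,0],[-1,0,0,0,0],[-1,0,0,0,0],[-1,0,0,0,0],[-1,0,0,0,0],[-1,0,0,0,0]]
  ]
}}

```text
time_s: 59.5
tool_pos: [551.1, 25.8, 123.9]
orientation: [[0.996, 0.085, 0.001], [0.085, -0.996, -0.001], [0.001, 0.001, -1.0]]
wrist_force: [0.2, -0.1, -1.9]
opening: 0.153
```

```bash
python3 - <<'E'
from h import *
c=cen()
plan([])
rows(arc(c,N+180,N+270,125,13))
overlay(["scene"],75,"o18b",pad=45,k=3)
E
```

```text
t 59.5 tcp [551.1  25.8 123.9] a 4.9 open 0.15 F [ 0.2 -0.1 -1.9] j [-1. 30. 96. -0. 54. -6.]
13 [[-1, -0.7, -0.0, -0.1, -0.12], [-1, -1.5, 0.1, -0.1, -0.24], [-1, -2.2, 0.4, -0.1, -0.36], [-1, -2.9, 0.7, -0.1, -0.49], [-1, -3.5, 1.1, -0.1, -0.61], [-1, -4.1, 1.5, -0.1, -0.73], [-1, -4.6, 2.0, -0.1, -0.85], [-1, -5.1, 2.6, -0.1, -0.97], [-1, -5.5, 3.3, -0.1, -1.09], [-1, -5.8, 4.0, -0.1, -1.21], [-1, -6.0, 4.7, -0.1, -1.33], [-1, -6.1, 5.4, -0.1, -1.45], [-1, -6.2, 6.2, -0.1, -1.57]]
jug origin [556.4 -36.1  15.1] front -85.1
```

View pics/o18b_scene.png

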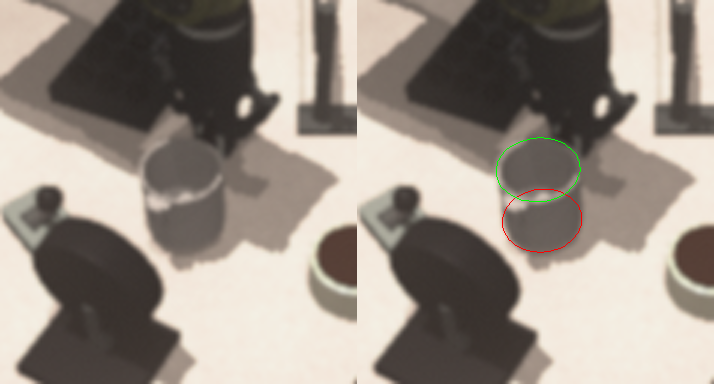

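Emit:
{"op": "move_arm", "data": {
  "motion": [
    [[-1,-0.7,0,-0.1,-0.12],[-1,-1.5,0.1,-0.1,-0.24],[-1,-2.2,0.4,-0.1,-0.36],[-1,-2.9,0.7,-0.1,-0.49],[-1,-3.5,1.1,-0.1,-0.61],[-1,-4.1,1.5,-0.1,-0.73],[-1,-4.6,2.0,-0.1,-0.85],[-1,-5.1,2.6,-0.1,-0.97],[-1,-5.5,3.3,-0.1,-1.09],[-1,-5.8,4.0,-0.1,-1.21],[-1,-6.0,4.7,-0.1,-1.33],[-1,-6.1,5.4,-0.1,-1.45],[-1,-6.2,6.2,-0.1,-1.57],[-1,-6.2,6.2,-0.1,-1.57],[-1,-6.2,6.2,-0.1,-1.57]]
  ]
}}

```text
time_s: 61.05
tool_pos: [494.5, -41.2, 124.9]
orientation: [[-0.08, 0.997, 0.001], [0.997, 0.08, -0.001], [-0.001, 0.001, -1.0]]
wrist_force: [-0.1, 0.0, -2.8]
opening: 0.157
```

```bash
python3 - <<'E'
from h import *
c=cen();x,y,a=tool(c,N+270)
overlay(["scene"],75,"o19",pad=45,k=3)
plan([(x,y,125,a)])
E
```

```text
jug origin [556.4 -36.2  16.1] front 4.6
t 61.1 tcp [494.6 -41.  124.9] a 94.6 open 0.15 F [ 0.2 -0.2 -2.2] j [  -9.   24.  105.   -0.   51. -104.]
   [0.01, 0.02, -0.01] -0.006
```

View pics/o19_scene.png

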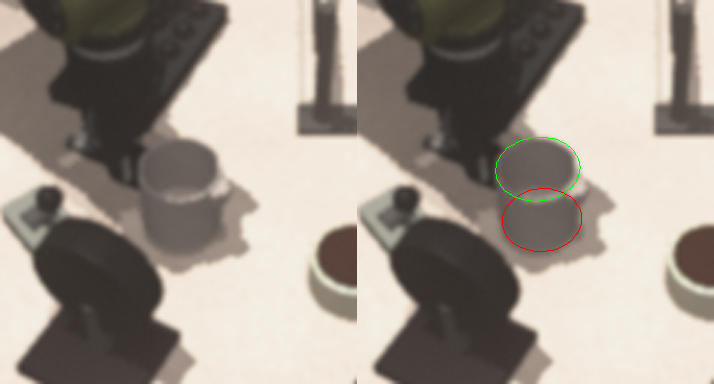

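Emit:
{"op": "move_arm", "data": {
  "motion": [
    [[-1,0,0,0,0],[-1,0,0,0,0],[-1,0,0,0,0],[-1,0,0,0,0],[-1,0,0,0,0],[-1,0,0,0,0],[-1,0,0,0,0],[-1,0,0,0,0],[-1,0,0,0,0],[-1,0,0,0,0],[-1,0,0,0,0],[-1,0,0,0,0],[-1,0,0,0,0],[-1,0,0,0,0]]
  ]
}}

```text
time_s: 62.5
tool_pos: [494.6, -41.0, 125.0]
orientation: [[-0.081, 0.997, 0.001], [0.997, 0.081, -0.001], [-0.001, 0.001, -1.0]]
wrist_force: [-0.4, -0.4, -2.5]
opening: 0.155
```

```bash
python3 - <<'E'
from h import *
c=cen()
plan([]); board()
jpath(c,5,125,[(*c,238,5,5),(420,-45,238,-95,14)])
cv2.imwrite("pics/t20.png",vision.snapshot("top")[:,:,::-1])
E
```

```text
t 62.5 tcp [494.6 -41.  125. ] a 94.6 open 0.15 F [-0.4 -0.4 -2.5] j [  -9.   24.  105.   -0.   51. -104.]
top 0.69 centre [ 439.2 -382.1] size [203. 342.] long axis -49.7
scene 0.69 centre [ 442.9 -384.9] size [204. 339.] long axis -49.0
19 [[-1, 0.0, 0.0, -2.3, -0.01], [-1, 0.0, 0.0, -4.5, -0.01], [-1, 0.0, 0.0, -6.8, -0.01], [-1, 0.0, 0.0, -9.0, -0.01], [-1, 0.0, 0.0, -11.3, -0.01], [-1, 0.8, -0.9, -11.3, 0.12], [-1, 1.6, -1.7, -11.3, 0.24], [-1, 2.3, -2.5, -11.3, 0.37], [-1, 3.0, -3.1, -11.3, 0.49], [-1, 3.7, -3.7, -11.3, 0.62], [-1, 4.3, -4.2, -11.3, 0.74], [-1, 4.8, -4.6, -11.3, 0.87], [-1, 5.3, -5.0, -11.3, 0.99], [-1, 5.7, -5.3, -11.3, 1.12], [-1, 6.0, -5.6, -11.3, 1.24], [-1, 6.2, -5.8, -11.3, 1.37], [-1, 6.4, -6.0, -11.3, 1.49], [-1, 6.4, -6.2, -11.3, 1.61], [-1, 6.3, -6.4, -11.3, 1.74]]
```

View pics/t20.png

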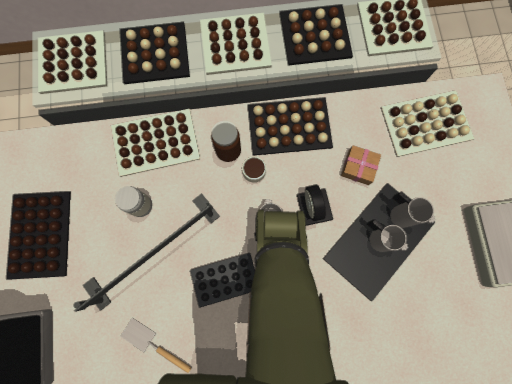

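Emit:
{"op": "move_arm", "data": {
  "motion": [
    [[-1,0,0,-2.3,0],[-1,0,0,-4.5,0],[-1,0,0,-6.8,0],[-1,0,0,-9.0,0],[-1,0,0,-11.3,0],[-1,0.8,-0.9,-11.3,0.12],[-1,1.6,-1.7,-11.3,0.24],[-1,2.3,-2.5,-11.3,0.37],[-1,3.0,-3.1,-11.3,0.49],[-1,3.7,-3.7,-11.3,0.62],[-1,4.3,-4.2,-11.3,0.74],[-1,4.8,-4.6,-11.3,0.87],[-1,5.3,-5.0,-11.3,0.99],[-1,5.7,-5.3,-11.3,1.12],[-1,6.0,-5.6,-11.3,1.24],[-1,6.2,-5.8,-11.3,1.37],[-1,6.4,-6.0,-11.3,1.49],[-1,6.4,-6.2,-11.3,1.61],[-1,6.3,-6.4,-11.3,1.74],[-1,6.3,-6.4,-11.3,1.74]]
  ]
}}

```text
time_s: 64.75
tool_pos: [425.4, 16.7, 237.9]
orientation: [[0.996, -0.09, 0.001], [-0.09, -0.996, -0.001], [0.001, 0.001, -1.0]]
wrist_force: [0.6, -0.2, -2.3]
opening: 0.159
```

```bash
python3 - <<'E'
from h import *
plan([])
jpath((420,-45),-95,238,[(375,-160,238,-139.5,6),(361.5,-308,238,-139.5,7),(361.5,-308,238,-139.5,1)])
E
```

```text
t 64.8 tcp [425.4  16.7 237.9] a -5.2 open 0.16 F [ 0.6 -0.2 -2.3] j [ -3.   5. 111.  -0.  64.   3.]
14 [[-1, 0.2, 2.0, -0.0, 0.13], [-1, 0.4, 4.1, -0.0, 0.26], [-1, 0.6, 6.4, -0.0, 0.39], [-1, 0.8, 8.7, -0.0, 0.51], [-1, 0.9, 11.1, -0.0, 0.64], [-1, 0.9, 13.6, -0.0, 0.77], [-1, 0.9, 15.7, -0.0, 0.77], [-1, 0.9, 17.9, -0.0, 0.77], [-1, 0.9, 20.0, 0.0, 0.77], [-1, 0.9, 22.1, 0.0, 0.77], [-1, 0.9, 24.2, 0.0, 0.77], [-1, 0.9, 26.4, 0.0, 0.77], [-1, 0.9, 28.5, 0.0, 0.77], [-1, 0.9, 28.5, 0.0, 0.77]]
```

Emit:
{"op": "move_arm", "data": {
  "motion": [
    [[-1,0.2,2.0,0,0.13],[-1,0.4,4.1,0,0.26],[-1,0.6,6.4,0,0.39],[-1,0.8,8.7,0,0.51],[-1,0.9,11.1,0,0.64],[-1,0.9,13.6,0,0.77],[-1,0.9,15.7,0,0.77],[-1,0.9,17.9,0,0.77],[-1,0.9,20.0,0.0,0.77],[-1,0.9,22.1,0.0,0.77],[-1,0.9,24.2,0.0,0.77],[-1,0.9,26.4,0.0,0.77],[-1,0.9,28.5,0.0,0.77],[-1,0.9,28.5,0.0,0.77],[-1,0.9,28.5,0.0,0.77]]
  ]
}}

```text
time_s: 66.25
tool_pos: [408.6, -268.0, 237.9]
orientation: [[0.654, -0.757, 0.001], [-0.757, -0.654, -0.0], [0.001, -0.0, -1.0]]
wrist_force: [-0.8, 0.2, -2.1]
opening: 0.152
```

```bash
python3 - <<'E'
from h import *
x,y,a=tool((361.5,-308),-139.5)
plan([(x,y,122,a),(x,y,118,a)])
board()
overlay(["scene"],75,"o21",pad=60,k=3)
E
```

```text
t 66.2 tcp [ 408.6 -268.   237.9] a -49.2 open 0.15 F [-0.8  0.2 -2.1] j [-38.  13. 101.   0.  65.  12.]
   [-0.02, -0.01, 11.59] 0.006
   [-0.02, -0.01, 11.99] 0.006
top 0.86 centre [ 441.6 -379.3] size [201. 343.] long axis -50.7
scene 0.68 centre [ 440.8 -384.2] size [202. 343.] long axis -49.2
jug origin [ 362.  -308.   129.2] front -139.2
```

View pics/o21_scene.png

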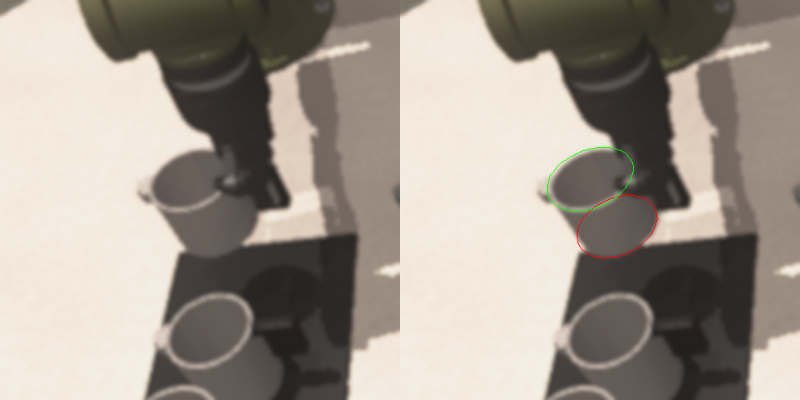

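Emit:
{"op": "move_arm", "data": {
  "motion": [
    [[-1,0,0,3,0],[-1,0,0,6,0],[-1,0,0,9,0],[-1,0,0,10.7,0],[-1,0,0,11.3,0],[-1,0,0,11.6,0],[-1,0,0,11.8,0],[-1,0,0,11.8,0],[-1,0,0,11.8,0]]
  ]
}}

```text
time_s: 67.4
tool_pos: [409.3, -267.7, 121.1]
orientation: [[0.653, -0.757, 0.003], [-0.757, -0.653, -0.002], [0.003, -0.001, -1.0]]
wrist_force: [1.7, 2.0, 2.9]
opening: 0.154
```

```bash
python3 - <<'E'
from h import *
plan([])
overlay(["scene"],75,"o22",pad=60,k=3)
E
```

```text
t 67.4 tcp [ 409.3 -267.7  121.1] a -49.2 open 0.15 F [1.7 2.  2.9] j [-37.  23. 106.   0.  50.  12.]
jug origin [ 362.7 -308.4   12.1] front -139.2
```

View pics/o22_scene.png

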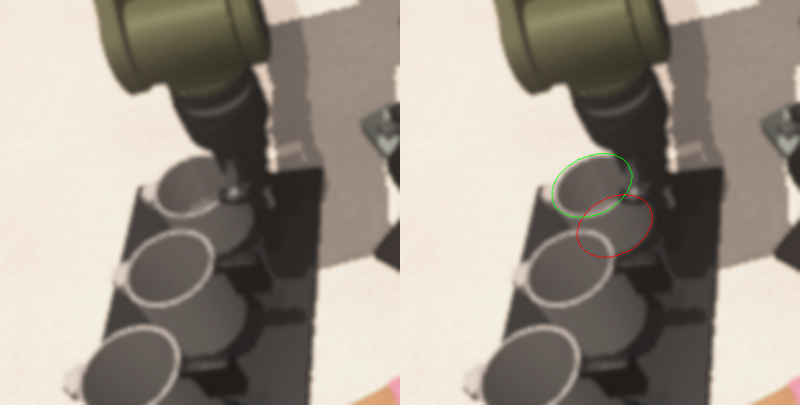

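Emit:
{"op": "move_arm", "data": {
  "motion": [
    [[-1,0,0,0.2,0],[-1,0,0,0.2,0],[-0.5,0,0,0.2,0],[0,0,0,0.2,0],[0,0,0,0.2,0],[0,0,0,0.2,0],[0,0,0,-2,0],[0,0,0,-5,0],[0,0,0,-9,0],[0,0,0,-13,0],[0,0,0,-17,0],[0,0,0,-21,0],[0,0,0,-21,0]]
  ]
}}

```text
time_s: 68.75
tool_pos: [409.5, -267.9, 336.1]
orientation: [[0.653, -0.757, 0.009], [-0.757, -0.653, -0.007], [0.011, -0.003, -1.0]]
wrist_force: [-0.5, -0.2, -0.8]
opening: 0.502
```

```bash
python3 - <<'E'
from h import *
np.set_printoptions(precision=1,suppress=True)
im=vision.snapshot("wrist");cv2.imwrite("pics/w23.png",im[:,:,::-1]);C=cam("wrist")
plan([])
for q in vision.spot_point("wrist","switch_tip")[:2]: print(np.round(q['centre'][::-1],1),q['p'])
print(proj(C,[[481,-129,97],[417.7,-106,97]]))
E
```

```text
t 68.8 tcp [ 409.1 -267.6  333.1] a -49.2 open 0.5 F [ 0.7  0.6 -0.6] j [-37.   8.  95.   0.  77.  12.]
[[191.8  27.1]
 [133.1  64.9]]
```

View pics/w23.png

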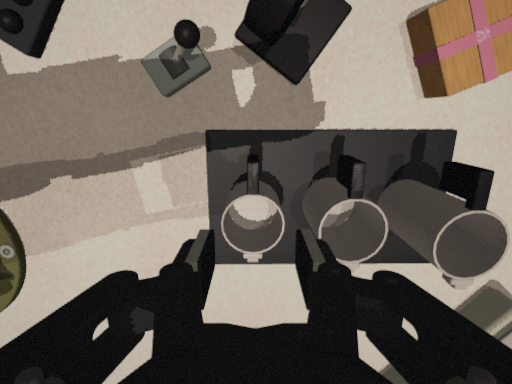

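All three stand on the board, and the toggle ball is at (187,34). To switch off I'll straddle the lever with the open fingers, so the gripper body stays clear of the lamp, and draw it towards the robot.

```bash
python3 - <<'E'
from h import *
np.set_printoptions(precision=1,suppress=True)
C=cam("wrist")
print('tip',atz(C,187,34,97))
piv=np.array([445.5,-116.]);d=np.array([np.cos(np.radians(-20)),np.sin(np.radians(-20))])
for c in (12,-30,-62,-66): print(c,piv+c*d)
p=piv+12*d
print('A')
rows([(*p,300,-20,9),(*p,300,-20,1)],hand=1)
E
```

```text
tip [ 472.4 -128.9   97. ]
12 [ 456.8 -120.1]
-30 [ 417.3 -105.7]
-62 [387.2 -94.8]
-66 [383.5 -93.4]
A
10 [[1, -0.9, -1.5, 0.3, -0.06], [1, -1.8, -2.9, 0.7, -0.11], [1, -2.7, -4.4, 1.0, -0.17], [1, -3.6, -5.9, 1.4, -0.23], [1, -4.5, -7.4, 1.7, -0.28], [1, -5.3, -8.8, 2.1, -0.34], [1, -6.2, -10.3, 2.4, -0.4], [1, -7.1, -11.8, 2.8, -0.45], [1, -8.0, -13.2, 3.1, -0.51], [1, -8.0, -13.2, 3.1, -0.51]]
```

Emit:
{"op": "move_arm", "data": {
  "motion": [
    [[1,-0.9,-1.5,0.3,-0.06],[1,-1.8,-2.9,0.7,-0.11],[1,-2.7,-4.4,1.0,-0.17],[1,-3.6,-5.9,1.4,-0.23],[1,-4.5,-7.4,1.7,-0.28],[1,-5.3,-8.8,2.1,-0.34],[1,-6.2,-10.3,2.4,-0.4],[1,-7.1,-11.8,2.8,-0.45],[1,-8.0,-13.2,3.1,-0.51],[1,-8.0,-13.2,3.1,-0.51],[1,-8.0,-13.2,3.1,-0.51],[1,-8.0,-13.2,3.1,-0.51]]
  ]
}}

```text
time_s: 70.05
tool_pos: [456.3, -121.1, 299.6]
orientation: [[0.939, -0.343, 0.003], [-0.343, -0.939, -0.002], [0.003, 0.001, -1.0]]
wrist_force: [1.2, -0.7, -0.0]
opening: 1.001
```

```bash
python3 - <<'E'
from h import *
np.set_printoptions(precision=1,suppress=True)
im=vision.snapshot("wrist");cv2.imwrite("pics/w24.png",im[:,:,::-1]);C=cam("wrist")
for q in vision.spot_point("wrist","switch_tip")[:2]: print(np.round(q['centre'][::-1],1),q['p'],atz(C,*q['centre'][::-1],98))
plan([(456.8,-120.1,147,-20),(387.2,-94.8,147,-20)])
E
```

```text
[273.7 179.4] 0.63 [ 475.4 -122.3   98. ]
t 70.2 tcp [ 456.4 -121.2  299.9] a -20.1 open 1.0 F [-0.2 -0.   0.9] j [-19.   7. 100.  -0.  73.   1.]
   [-0.05, -0.13, 15.29] -0.001
   [-7.46, -0.12, 15.26] -0.001
```

View pics/w24.png

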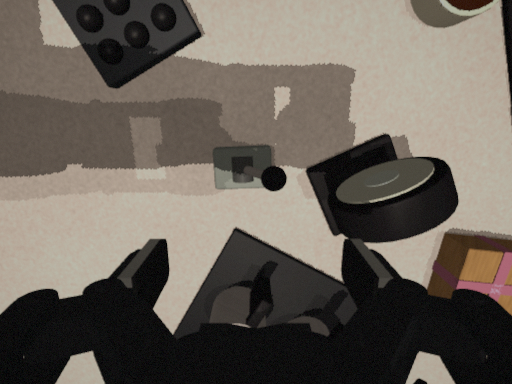

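Emit:
{"op": "move_arm", "data": {
  "motion": [
    [[1,0,-0.4,3.5,0],[1,0,-0.4,7,0],[1,0,-0.4,10.5,0],[1,0,-0.4,13.5,0],[1,0,-0.4,15.3,0],[1,0,-0.4,15.3,0],[1,-1,-0.4,15.3,0],[1,-2,-0.4,15.3,0],[1,-3,-0.4,15.3,0],[1,-4,-0.4,15.3,0],[1,-5,-0.4,15.3,0],[1,-6,-0.4,15.3,0],[1,-6.8,-0.4,15.3,0],[1,-7.4,-0.4,15.3,0],[1,-7.4,-0.4,15.3,0]]
  ]
}}

```text
time_s: 71.65
tool_pos: [388.2, -92.2, 147.9]
orientation: [[0.939, -0.343, 0.005], [-0.343, -0.939, -0.003], [0.006, 0.001, -1.0]]
wrist_force: [0.3, -0.1, 0.9]
opening: 1.0
```

```bash
python3 - <<'E'
from h import *
np.set_printoptions(precision=1,suppress=True)
im=vision.snapshot("wrist");cv2.imwrite("pics/w25.png",im[:,:,::-1]);C=cam("wrist")
plan([])
for q in vision.spot_point("wrist","switch_tip")[:2]: print(np.round(q['centre'][::-1],1),q['p'],atz(C,*q['centre'][::-1],98))
E
```

```text
t 71.7 tcp [388.5 -92.3 147.5] a -20.1 open 1.0 F [ 0.  -0.4 -0.1] j [-19.  11. 119.  -0.  50.   2.]
[315.6 260.6] 0.89 [415.  -99.3  98. ]
```

View pics/w25.png

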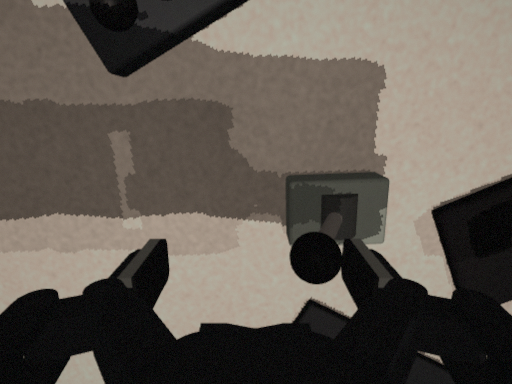

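The tip is at (415,-99), the original off position. I'll back off half a centimetre, rise and check everything.

Emit:
{"op": "move_arm", "data": {
  "motion": [
    [[1,0.6,0,0,0],[1,0.6,0,-3,0],[1,0.6,0,-7,0],[1,0.6,0,-11,0],[1,0.6,0,-15,0],[1,0.6,0,-18,0],[1,0.6,0,-18,0]]
  ]
}}

```text
time_s: 72.45
tool_pos: [394.6, -94.2, 330.7]
orientation: [[0.939, -0.343, 0.009], [-0.343, -0.939, -0.004], [0.01, 0.001, -1.0]]
wrist_force: [0.7, -0.1, -0.7]
opening: 1.0
```

```bash
python3 - <<'E'
from h import *
np.set_printoptions(precision=1,suppress=True)
plan([])
im=vision.snapshot("wrist");cv2.imwrite("pics/w26.png",im[:,:,::-1]);C=cam("wrist")
for q in vision.spot_point("wrist","switch_tip")[:2]: print(np.round(q['centre'][::-1],1),q['p'],atz(C,*q['centre'][::-1],98))
board()
for n in ("scene","top"): cv2.imwrite(f"pics/{n}26.png",vision.snapshot(n)[:,:,::-1])
C={n:cam(n) for n in("scene","top")}
for th in ["jar","gift_box","ramekin","canister"]:
    P={n:vision.spot_point(n,th) for n in C}
    if all(P.values()): print(th,tri([ray(C[n],*P[n][0]['centre'][::-1]) for n in C])[0])
E
```

```text
t 72.5 tcp [394.6 -94.2 330.7] a -20.1 open 1.0 F [ 0.7 -0.1 -0.7] j [-19.  -3. 106.  -0.  76.   1.]
[271.7 179.3] 0.64 [ 411.6 -101.4   98. ]
top 0.55 centre [ 439.4 -382.4] size [201. 336.] long axis -49.9
scene 0.63 centre [ 441.9 -383.7] size [205. 345.] long axis -49.2
jar [809.2  70.3   3.4]
gift_box [ 695.6 -362.8   26. ]
ramekin [722.6  -7.9   6.9]
canister [659.8 371.8  10.9]
```

View pics/scene26.png

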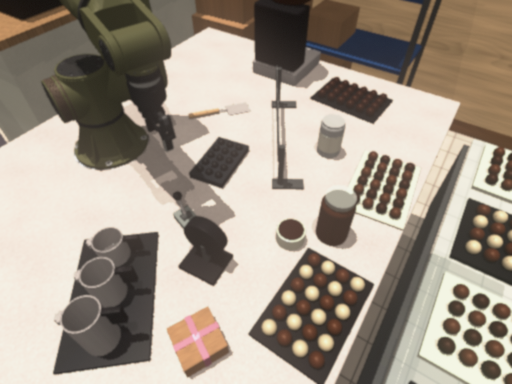

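View pics/top26.png

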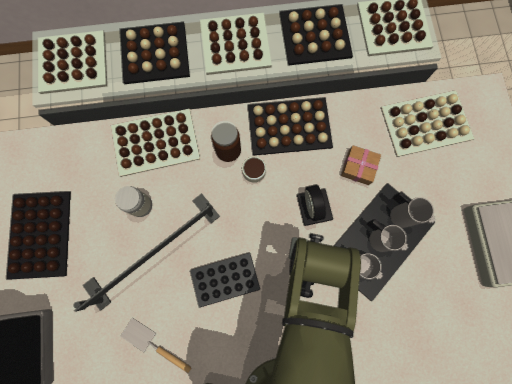

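View pics/w26.png

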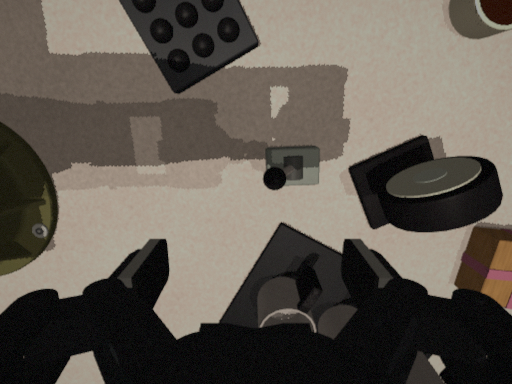

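All three jugs stand upright within the board, the lever is off, and the bystanders match the first pictures. Handing in.

```bash
python3 - <<'E'
from rig import order
print(order.finish_job())
E
```

```text
the job is handed in; nothing more can be done
None
```

The job is done and was handed in at about 73 s of the 210 s allowed. I switched the lamp on and took the jugs off the rail in the order tall, medium, short. Each was held upright about 120 mm from the lens, its underside roughly 10–16 mm above the counter, and showed its left side, front and right side for about 1.4 s each. All three then went on the slate board, and I switched the lamp off.

**Last checks:**
- **Jugs and board:** all three stand upright and well inside the board's edges, and the board was within a few millimetres of where it started.
- **Switch:** the lever tip is back on its off side, within about 8 mm of its starting position. The lens shows no visible change between on and off, so I judged both states by the lever alone. In the on position the tip came out up to 7 mm short of full travel (about 0.9 rad or more, against the 0.7 needed).
- **Robot:** the arm is clear of everything, with the wrist force near zero.
- **Bystanders:** the jar, gift box and ramekin measured within about 5 mm in plan of their first positions.

**Disagreements:**
- **Canister:** the final network reading was 15 mm off the first one, but it sits at the same place in both pictures, so I take that as detection error.
- **Held jugs:** the images showed them sagging or tilting by 1–3 mm against the model, about 1.5° at most.
- **Knocks and slips:** I saw no bump of the board and no grip slip.

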